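# Feed one hinge barrel from the tilting tube to the hand press

## Task

By its knob, slowly tilt the pivoted feed tube until the first hinge barrel rests wholly on the bare tongue at the mouth, and stop there before any barrel falls. Lay that barrel in the V nest of the hand press, then tilt the tube back to its rest so that the other two barrels roll back against the closed end, and then swing the long press lever down by its knob until its pad bears firmly on the barrel, and leave it down. Leave the other things on the counter where they are.

Things in the scene. Friction and masses are not known exactly. Their poses are not given: they have to be found in the camera images.
- barrel_1: first hinge barrel (nearest the mouth): dark grey slippery acetal cylinder, 26 mm diameter, 36 mm long, 30 to 56 g, steel bore dot on both ends; origin at its centre, y axis = its long axis. The barrels lie across the tube, touching one another, and slide and roll along it; they start against the closed end. On the tongue, grip it from above by its end faces, just ahead of its centre to clear barrel_2.
- barrel_2: second hinge barrel, same as barrel_1; stays in the tube
- barrel_3: third hinge barrel, same as barrel_1, nearest the closed end; stays in the tube
- feed_tube (a joint): tilt of the feed tube, rad: 0 = rest (mouth 0.42 rad up, at its stop), grows as the mouth goes down, at most 1.2. Stiff pivot (0.4 N m): the tube stays where it is left. By shape alone the first barrel lies wholly on the tongue from about 0.7 and drops off the rim at about 0.84; friction shifts this a little.
- stand: stand of the feed tube, origin under the pivot; base plate 130 x 100 x 12 mm, two cheeks 66 mm over their outer faces. The tube on it: a white and clear channel, 155 mm long, 46 mm wide, 39 mm inside, slotted open on top, walls 30 mm high. Its floor is hollow side up (radius 120 mm in the mouth half, 250 mm in the other), so the barrels creep to the mouth in small steps as it tilts.
- tube_rim (a point): middle of the rim: end of the tongue, upper face. The side walls stop 34 mm short of it; there the floor goes on as a bare tongue 18 mm wide. x axis = along the tube toward the mouth (level when the joint reads 0.42), y = across. A barrel rests wholly on the tongue when its centre is at most 24 mm from this point.
- tube_pivot (a point): centre of the tube's pivot axis, midway between the stand's cheeks, 100 mm above the counter. Axes as tube_rim; the pivot axis is y. In the tube's axes the rim is 70 mm along x and 3 mm above it.
- tube_knob (a point): centre of the black ball knob, 24 mm diameter, on a stem at the closed end of the tube; 105 mm behind and 50 mm above the pivot in the tube's axes. Lift it along its arc about the pivot to tilt the mouth down (about 5 N).
- nest (a point): where the centre of a barrel lies when seated in the V nest of the dark cast-iron hand press, 62 mm above the counter. y axis = along the V and the seated barrel; x axis points to the lever hinge. The V block is 26 mm long (y) and about 45 mm across, with 45 degree flanks, rims about 2 mm below the barrel's centre; base plate 20 mm thick.
- press_lever (a joint): press lever, rad: 0 = upright (leaning back 0.09 rad), grows as it swings down over the nest; 1.66 = level, when the pad on its underside just touches a seated barrel; stop at 1.80. Stiff hinge (0.6 N m friction): it stays where it is left. Firmly means about 10 N or more on the barrel, some 8 N down at the knob.
- lever_knob (a point): centre of the black ball knob, 30 mm diameter, at the end of the steel press lever (14 mm thick), 200 mm from its hinge; the pad (24 mm diameter) is 85 mm from the hinge
- lever_hinge (a point): on the lever's hinge axis, 85 mm behind the nest along the nest's x, 100 mm above the counter; the hinge axis is its y axis. Two cheeks 56 mm over their outer faces, 30 mm along x, 114 mm high, carry it.
- elbow_hinge: bystander: dull steel elbow splint hinge, two flat bars on a disc, lying flat, 10 mm high, origin under the disc
- finger_gutter: bystander: white half-round finger gutter, 75 mm long, lying open side up, origin under its middle
- coil_spring: bystander: chrome coil spring, 20 mm diameter, 50 mm tall, upright, origin under it
- ball_rest: bystander: dark rubber ring, 60 mm diameter, 12 mm high, under the ball, origin under its centre
- therapy_ball_center (a point): bystander: centre of the red hard rubber ball, 60 mm diameter, in its ring
- strap_roll: bystander: grey roll of strap, 72 mm diameter, 25 mm high, origin under its centre
Not all that is in view belongs to the job. Leave any blue or pink look-alike of the barrel_3 alone.

How it is judged (in metres and radians):
On the way, in this order (a step that is already met when the one before it is completed fails the run):
1. tube tilted so that the first barrel rests wholly on the tongue at the rim, untouched by the fingers (distance between barrel_1 and tube_rim below 0.0245 m and z of barrel_1 in the frame of tube_rim above -0.002 m and value of joint feed_tube above 0.3 rad and contact force between the fingers and barrel_1 below 0.2 N), for 0.4 s.
2. first barrel lying in the V nest, let go (distance between barrel_1 and nest below 0.006 m and angle between the y axis of barrel_1 and the y axis of nest, either way round below 0.2 rad and contact force between the fingers and barrel_1 below 0.2 N), for 0.2 s.
3. tube back at rest, the other two barrels at its closed end (value of joint feed_tube below 0.12 rad and x of barrel_2 in the frame of tube_rim between -0.12 and -0.094 m and distance between each of barrel_2, barrel_3 and tube_rim below 0.16 m and x of barrel_3 in the frame of tube_rim between -0.145 and -0.118 m), for 0.2 s.
4. lever down, its pad bearing firmly on the barrel (distance between barrel_1 and nest below 0.006 m and angle between the y axis of barrel_1 and the y axis of nest, either way round below 0.2 rad and value of joint press_lever above 1.6 rad and contact force between press_lever and barrel_1 above 8 N), for 0.2 s.
At the end, for the whole second after the job is handed in: First barrel in the V nest (within 6 mm, axis within 0.2 rad); tube within 0.12 rad of rest, the other two barrels within about 12 mm of their places at its closed end; lever down on the barrel (at least 1.60 rad); robot touches nothing; no bystander moved 30 mm (all of step 3 and distance between barrel_1 and nest below 0.006 m and angle between the y axis of barrel_1 and the y axis of nest, either way round below 0.2 rad and value of joint press_lever above 1.6 rad and linear speed of barrel_1 below 0.02 m/s and contact force between the fingers and anything else below 0.2 N and distance of each of elbow_hinge, finger_gutter, coil_spring, ball_rest, therapy_ball_center, strap_roll from where it was at the start of the episode below 0.03 m).
It fails at once if a barrel falls to the counter or a base plate (height (world z) of any of barrel_1, barrel_2, barrel_3 below 0.04 m).
It fails at once if the tube is tilted mouth-down faster than 1 rad/s (velocity of joint feed_tube above 1 rad/s).
It fails at once if a bystander is pushed 30 mm or more (distance of any of elbow_hinge, finger_gutter, coil_spring, ball_rest, therapy_ball_center, strap_roll from where it was at the start of the episode above 0.03 m).
It also fails if it takes over 72 s, if anything falls off the work surface, if the arm or the gripper's body presses on something with over 40 N, if the wrist force passes 120 N, or if a joint passes its speed limit or range.

## Robot

A 6-joint arm with a two-finger parallel gripper is mounted at the origin on the work surface. World frame = base frame: x ahead of the robot, y to its left, z up, the work surface at z = 0. Lengths are in mm, angles in rad, forces in N, time in s.
With the tool pointing down it reaches from about 300 to 875 mm from the base axis. Payload 6.4 kg.
Tool frame: the origin (TCP) lies where the fingers leave the gripper's body, on its centre line; the fingertips stand 73 mm ahead of it and the grasp point (between the pads) lies 54 mm ahead of it; y points along the fingers, z is the direction in which the jaws open and shut, and the axes are right-handed (so a half turn about y gives the same grasp; the last joint's range is limited). The gripper opens to 85 mm and grips with 20 to 120 N. Pads are 22 mm wide; open, the fingers measure 114 mm over their backs; the gripper's body (76 mm by 85 mm) begins 54 mm behind the grasp point. The pads swing forward as they close: fully open they stand 13 mm farther back than shut.
Start: joints at [1.14, 0.181, 1.607, -0, 1.354, -0.206], TCP at [128.161, 560.55, 303.888] pointing down, gripper open.
Joint ranges: [-2.99, 2.99], [-0.89, 2.07], [0.3, 2.58], [-1.14, 4.28], [0, 2.63], [-3.12, 3.12]. Speed limits (rad/s): [2.57, 2.57, 3.01, 3.14, 3.14, 3.14].

## Interface

Orientations are given as a unit quaternion [x, y, z, w].
In Python, from bench import ctrl, eyes, workorder gives the robot as it stands.
- The arm moves only by the tool send_rows, never from a script. Its argument "plan" is a list of rows, each an object with "dp": the shift along the world's x, y, z in mm, a list of three; "turn": the turn about the world's z in degrees; "jaw": the opening, from 0 (shut) to 1 (fully open). In form: [{"dp": [x, y, z], "turn": turn, "jaw": jaw}, ...]. A call has 1 to 5 rows; each row shifts and turns the pose as measured when the row begins; what a row does not reach is not made up. A row lasts 1/8 s, in which the tool goes at most 62.5 mm and 10.7 degrees, less where a joint would pass 70% of its speed; a pose out of reach is approached as far as the arm can. A call with a gripper value outside its range is refused whole. The fingers move at their own pace and stop on an object; "newtons" is the grip in N (left out, the last holds). Time passes only in rows, so rows that do not move let the fingers close. It gives the time, the measured TCP pose, the force and the opening at its end, in the units of the state.
- ctrl.read_state(): the state, without advancing time (a new reading comes with each control period).
- eyes.get_image(name): name is "scene" or "side" or "wrist"; returns the picture (480x640x3 uint8, red, green, blue); there is no depth.
- eyes.camera_params(name): a dict with "intrinsics" (3x3 intrinsics, pixels), "dist" ([k1, k2, p1, p2, k3] as OpenCV has them; the pictures are not rectified), "rvec" (rotation vector, rad) and "tvec" (3), from world to camera coordinates, as OpenCV has them; the wrist camera has in their place "mount" (4x4, takes a point from camera to tool coordinates, whose origin is the TCP and whose axes are the tool frame's). Camera axes: x right, y down, z forward; pixel columns grow to the right and rows downward; lengths in mm; the calibration is good to about 2 mm. A picture is of the moment at which its call begins: read the wrist's pose just before it. camera_params takes no time and is no camera call.
- workorder.sign_off(): hands the job in, once; it reports no verdict.
The state is a dict: "t": time; "joint_pos": joint angles; "qd": joint speeds; "effort": joint torques, N m; "tcp_pos": TCP position; "ee_rot": TCP orientation; "force": force on the tool from outside, world axes, zero at the start; "wrist_torque": the same for the moment, N m; "finger_gap": opening from 0.0 (shut) to 1.0 (fully open).
Only numpy, scipy, OpenCV 4.12 (cv2) and the standard library are available. Lean on these libraries where they do the work, as an engineer would, in place of code of your own. Each camera call takes 0.05 s, during which the arm holds its last target.

## Working session

There is one attempt and no reset: what is moved stays moved. The work goes in short steps, Python scripts to look and compute and a tool call to move; the robot and the scene stay as the last step left them, time stands still between calls to the robot, and variables do not carry over. Pictures are saved under pics/ and viewed, and the job is handed in when it is done.

Besides the shell and the picture viewer there is one more tool, called after "Request:" as name(argument=value, ...) on one line, values as JSON. send_rows: Moves the arm, as the interface text tells. Its arguments: {"type":"object","properties":{"plan":{"type":"array","items":{"type":"object","properties":{"dp":{"type":"array","items":{"type":"number"}},"turn":{"type":"number"},"jaw":{"type":"number"}}}},"newtons":{"type":"number"}},"required":["plan"]}

```bash
ls; mkdir -p pics
python3 - <<'E'
from bench import ctrl, eyes
import cv2
for n in ["scene","side","wrist"]:
    im=eyes.get_image(n); cv2.imwrite(f"pics/{n}0.png",im[:,:,::-1])
    print(n,eyes.camera_params(n))
print(ctrl.read_state())
E
```

```text
pics
scene {'intrinsics': array([[449.62659266,   0.        , 317.17660687],
       [  0.        , 449.62659266, 241.70883295],
       [  0.        ,   0.        ,   1.        ]]), 'dist': array([-0.00986663,  0.        ,  0.        ,  0.        ,  0.        ]), 'rvec': array([ 0.84863676,  2.6576641 , -0.9643789 ]), 'tvec': array([ 385.22716443, -108.16742263, 1166.17293851])}
side {'intrinsics': array([[471.40081328,   0.        , 325.08026905],
       [  0.        , 471.40081328, 245.29060834],
       [  0.        ,   0.        ,   1.        ]]), 'dist': array([-0.10290424,  0.        ,  0.        ,  0.        ,  0.        ]), 'rvec': array([ 2.02124692, -0.8036809 ,  0.42810212]), 'tvec': array([-333.32455032,  370.79489285,  846.44156681])}
wrist {'intrinsics': array([[430.60533608,   0.        , 316.33636584],
       [  0.        , 430.60533608, 240.8945231 ],
       [  0.        ,   0.        ,   1.        ]]), 'dist': array([-0.00704102,  0.        ,  0.        ,  0.        ,  0.        ]), 'mount': array([[-1.89935784e-06,  9.51486269e-01,  3.07691207e-01,
        -7.9593857
[... 219 characters left out ...]
  0.00000000e+00,
         1.00000000e+00]])}
{'t': 0.15, 'joint_pos': array([ 1.13970176e+00,  1.81396616e-01,  1.60775991e+00, -2.14528977e-05,
        1.35382810e+00, -2.06320534e-01]), 'qd': array([ 0.00079363, -0.00180525, -0.00424667,  0.00062617, -0.00023479,
       -0.00115039]), 'effort': array([ 1.16771065e-03, -4.45266509e+01, -3.51688886e+01, -3.44613654e-04,
        5.91589662e-03,  6.93451125e-05]), 'tcp_pos': array([128.01948552, 560.2321713 , 303.18519508]), 'ee_rot': array([ 0.70311549, -0.07944796,  0.07915361, -0.70217614]), 'force': array([0.15887102, 0.33522057, 0.48735166]), 'wrist_torque': array([-0.00738604, -0.00764262, -0.01453595]), 'finger_gap': 1.003665307295943}
```

View pics/scene0.png

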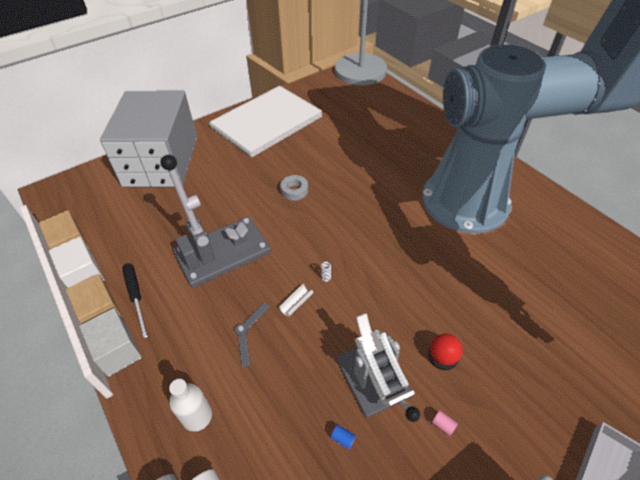

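View pics/side0.png

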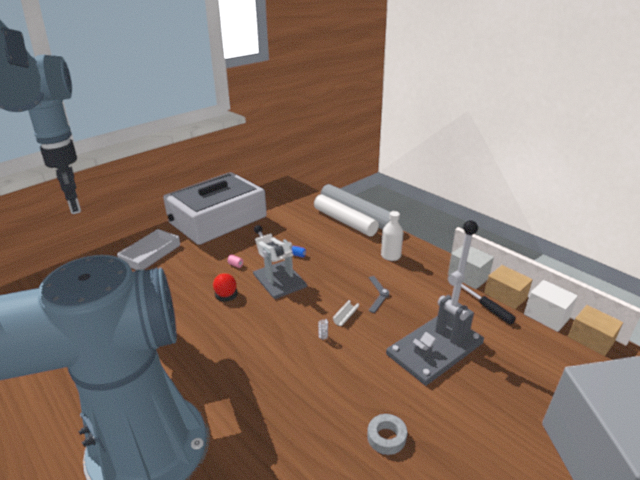

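View pics/wrist0.png

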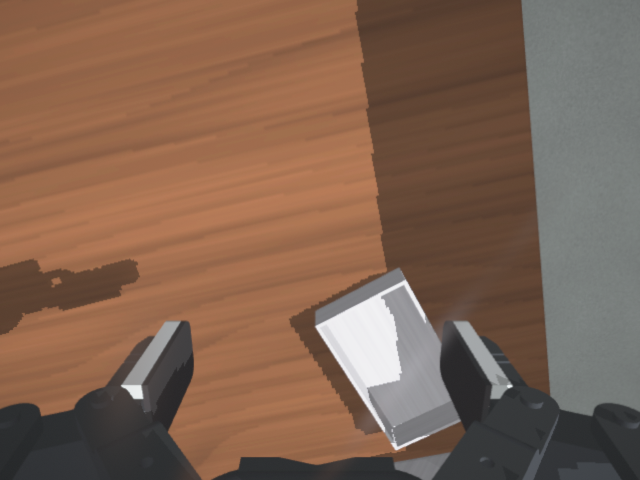

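The scene shows the feed tube at (380,370) with its knob at (413,414) and mouth at (365,320), and the press at (220,245) with its lever knob at (168,162). In the side view the tube knob is at about (259,231), the lever knob at (471,228) and the nest at (425,342). The blue (343,436) and pink (444,423) cylinders are the look-alikes to leave alone. I'll enlarge both areas next.

Run:
```python
import cv2,numpy as np
s=cv2.imread("pics/scene0.png"); d=cv2.imread("pics/side0.png")
def c(im,x,y,w,h): return cv2.resize(im[y:y+h,x:x+w],(400,300),interpolation=cv2.INTER_CUBIC)
a=np.vstack([np.hstack([c(s,320,310,120,90+0),c(s,140,140,160,120+20)]),np.hstack([c(d,230,215,100,75),c(d,380,215,120,150)])])
a[:300,400:]=cv2.resize(s[145:295,130:290],(400,300))
a[:300,:400]=cv2.resize(s[305:425,310:470],(400,300),interpolation=cv2.INTER_CUBIC)
cv2.imwrite("pics/crop0.png",a)
```

```text
(no output)
```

View pics/crop0.png

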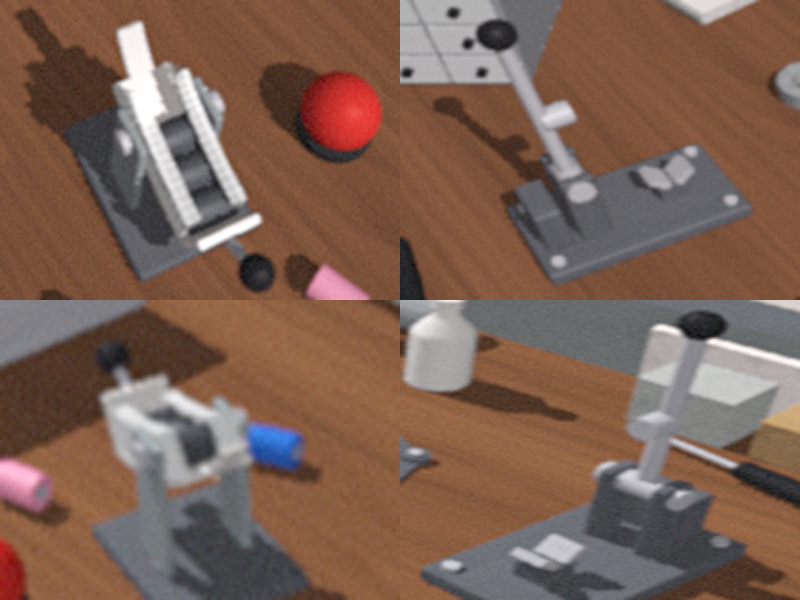

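```bash
cat > h.py <<'E'
import cv2,numpy as np
from bench import ctrl,eyes
from scipy.spatial.transform import Rotation as R
def cam(n,st=None):
    p=eyes.camera_params(n)
    K=p["intrinsics"];D=p["dist"]
    if n=="wrist":
        M=p["mount"];T=np.eye(4);T[:3,:3]=R.from_quat(st["ee_rot"]).as_matrix();T[:3,3]=st["tcp_pos"]
        W=np.linalg.inv(T@M); return K,D,W[:3,:3],W[:3,3]
    return K,D,cv2.Rodrigues(p["rvec"])[0],np.array(p["tvec"])
def ray(c,uv):
    K,D,Rm,t=c
    q=cv2.undistortPoints(np.array([[uv]],float),K,D)[0,0]
    d=Rm.T@np.array([q[0],q[1],1]); return -Rm.T@t,d/np.linalg.norm(d)
def plane(c,uv,z):
    o,d=ray(c,uv); return o+d*(z-o[2])/d[2]
def tri(*cu):
    A=np.zeros((3,3));b=np.zeros(3)
    rs=[ray(c,u) for c,u in cu]
    for o,d in rs:
        P=np.eye(3)-np.outer(d,d);A+=P;b+=P@o
    x=np.linalg.solve(A,b)
    return x,[np.linalg.norm(np.cross(x-o,d)) for o,d in rs]
def proj(c,X):
    K,D,Rm,t=c
    return cv2.projectPoints(np.array([X],float),cv2.Rodrigues(Rm)[0],t,K,D)[0][0,0]
def dark(im,box,th=45):
    x,y,w,h=box; g=im[y:y+h,x:x+w].max(2)
    m=(g<th).astype(np.uint8); n,l,s,c=cv2.connectedComponentsWithStats(m)
    return [(c[i][0]+x,c[i][1]+y,*s[i]) for i in range(1,n) if s[i][4]>15]
E
python3 - <<'E'
from h import *
s=cv2.imread("pics/scene0.png"); d=cv2.imread("pics/side0.png")
for im,b in [(s,(398,400,30,28)),(s,(155,148,30,26)),(d,(248,222,22,18)),(d,(458,218,26,20))]:
    print(dark(im,b))
S=cam("scene");D=cam("side")
print(tri((S,(413.3,413.8)),(D,(259,230.5))))
print(tri((S,(168.7,162)),(D,(470.5,228))))
# base-plate corners press (top z=20) scene
f=lambda x,y:(130+x/2.5-160,0)
for p in [(400+107,203),(555-0,285),(750,210),(693,145)]:
    u=(130+(p[0]-400)*.4,145+p[1]*.5); print("press",u,plane(S,u,20))
for p in [(65,133),(140,278)]:
    u=(310+p[0]*.4,305+p[1]*.4); print("stand",plane(S,u,12))
E
```

```text
[(np.float64(410.53846153846155), np.float64(412.6373626373626), np.int32(8), np.int32(7), np.int32(13), np.int32(14), np.int32(91))]
[(np.float64(167.98850574712642), np.float64(162.80459770114942), np.int32(6), np.int32(8), np.int32(15), np.int32(14), np.int32(87))]
[(np.float64(258.2608695652174), np.float64(229.3913043478261), np.int32(7), np.int32(4), np.int32(7), np.int32(7), np.int32(23))]
[(np.float64(470.8588235294118), np.float64(228.7058823529412), np.int32(6), np.int32(4), np.int32(13), np.int32(12), np.int32(85))]
(array([522.27481808, 340.67482507,  98.32754898]), [np.float64(3.037781316561736), np.float64(3.0377813165618304)])
(array([ 642.64600828, -221.93991389,  297.95513599]), [np.float64(0.14768874620602418), np.float64(0.147688746206148)])
press (172.8, 246.5) [ 685.99837136 -284.15109522   20.        ]
press (192.0, 287.5) [ 698.67417981 -151.11541558   20.        ]
press (270.0, 250.0) [ 505.51072681 -140.89589399   20.        ]
press (247.2, 217.5) [ 497.8907157  -262.14366288   20.        ]
stand [538.76617874 161.25094879  12.        ]
stand [561.47009531 282.3157684   12.        ]
```

Run:
```python
from h import *
st=ctrl.read_state(); print(R.from_quat(st["ee_rot"]).as_matrix().round(3))
S=cam("scene");D=cam("side")
print(tri((S,(411.8,413.2)),(D,(258.6,230.8))), proj(S,[520,340,103]),proj(D,[520,340,103]))
```

```text
[[ 0.975 -0.001  0.223]
 [-0.223 -0.001  0.975]
 [-0.    -1.    -0.001]]
(array([522.02795852, 339.47067617,  97.78195676]), [np.float64(1.3707189372812916), np.float64(1.3707189372814936)]) [412.56945196 411.614386  ] [257.23794144 229.32263701]
```

Request:
send_rows(plan=[{"dp":[55,-30,10],"turn":-10,"jaw":1},{"dp":[55,-30,5],"turn":-10,"jaw":1},{"dp":[50,-35,0],"turn":-10,"jaw":1},{"dp":[50,-35,0],"turn":-10,"jaw":1},{"dp":[45,-40,0],"turn":-10,"jaw":1}])

```text
t: 0.78
tcp_pos: [384.4, 387.3, 317.2]
ee_rot: [0.6, -0.375, 0.373, -0.6]
force: [0.1, 0.4, -0.5]
finger_gap: 0.998
```

Request:
send_rows(plan=[{"dp":[45,-40,0],"turn":-10,"jaw":1},{"dp":[45,-40,0],"turn":-10,"jaw":1},{"dp":[35,-50,0],"turn":-10,"jaw":1},{"dp":[25,-50,0],"turn":-8,"jaw":1},{"dp":[0,-10,0],"turn":0,"jaw":1}])

```text
t: 1.4
tcp_pos: [540.4, 187.9, 315.6]
ee_rot: [-0.438, 0.556, -0.554, 0.437]
force: [-1.1, 0.3, -0.4]
finger_gap: 0.999
```

Run:
```python
from h import *
st=ctrl.read_state(); im=eyes.get_image("wrist"); cv2.imwrite("pics/w1.png",im[:,:,::-1])
np.save("w1.npy",st,allow_pickle=True)
print(st["tcp_pos"],R.from_quat(st["ee_rot"]).as_matrix().round(3),st["joint_pos"],st["t"])
```

```text
[540.43699066 187.91661493 315.62748026] [[-0.234 -0.003  0.972]
 [-0.972  0.002 -0.234]
 [-0.001 -1.    -0.003]] [0.12634769 0.16569401 1.60030682 0.00213969 1.37807313 0.36187081] 1.4
```

View pics/w1.png

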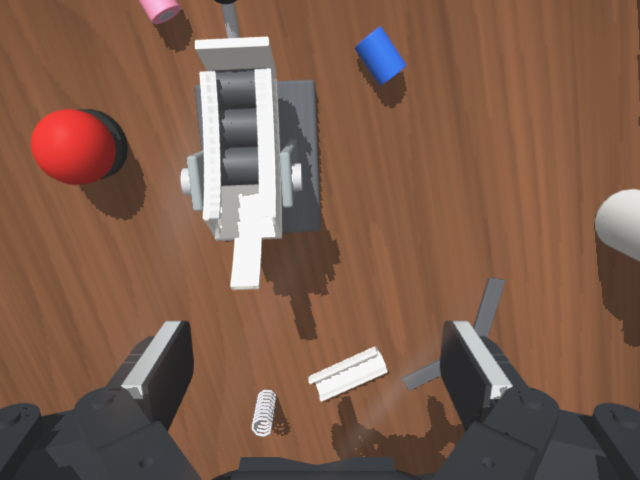

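Run:
```python
from h import *
st=np.load("w1.npy",allow_pickle=True).item(); W=cam("wrist",st)
L=plane(W,(185,182),100);Rr=plane(W,(297,178),100); print("pivot",L,Rr,(L+Rr)/2,np.linalg.norm(L-Rr), np.degrees(np.arctan2(*(Rr-L)[1::-1])))
a,b=plane(W,(231.5,287.5),131),plane(W,(258.5,288),131);print("rim",a,b,(a+b)/2,np.linalg.norm(a-b))
for u in [(318,80),(319,230)]: print(plane(W,u,12))
# barrels axis centers
for u in [(238,84),(240,122),(241,162)]: print(plane(W,u,115))
```

```text
pivot [460.25253074 236.33599181 100.        ] [533.81342693 221.43008311 100.        ] [497.03297884 228.88303746 100.        ] 75.05592290652852 -11.454948876501845
rim [477.87702521 167.34193015 131.        ] [494.73751958 162.95860133 131.        ] [486.3072724  165.15026574 131.        ] 17.420959842807598
[562.63740946 281.65559957  12.        ]
[533.8833754  157.53945975  12.        ]
[514.93527814 286.05914525 115.        ]
[509.8697848  264.91634915 115.        ]
[503.57153166 241.61657294 115.        ]
```

Request:
send_rows(plan=[{"dp":[-6,50,-10],"turn":0,"jaw":1},{"dp":[-6,50,-10],"turn":0,"jaw":1},{"dp":[-6,46,-10],"turn":0,"jaw":1},{"dp":[0,8,-5],"turn":0,"jaw":0.6},{"dp":[0,0,0],"turn":0,"jaw":0.6}])

```text
t: 2.08
tcp_pos: [516.4, 350.3, 279.1]
ee_rot: [-0.442, 0.555, -0.551, 0.44]
force: [0.2, 0.7, -0.5]
finger_gap: 0.61
```

Run:
```python
from h import *
st=ctrl.read_state(); im=eyes.get_image("wrist"); cv2.imwrite("pics/w2.png",im[:,:,::-1])
np.save("w2.npy",st,allow_pickle=True)
print(st["tcp_pos"],R.from_quat(st["ee_rot"]).as_matrix().round(3),st["t"])
```

```text
[516.44788498 350.2649914  279.12793315] [[-0.223 -0.005  0.975]
 [-0.975  0.003 -0.223]
 [-0.001 -1.    -0.006]] 2.075
```

View pics/w2.png

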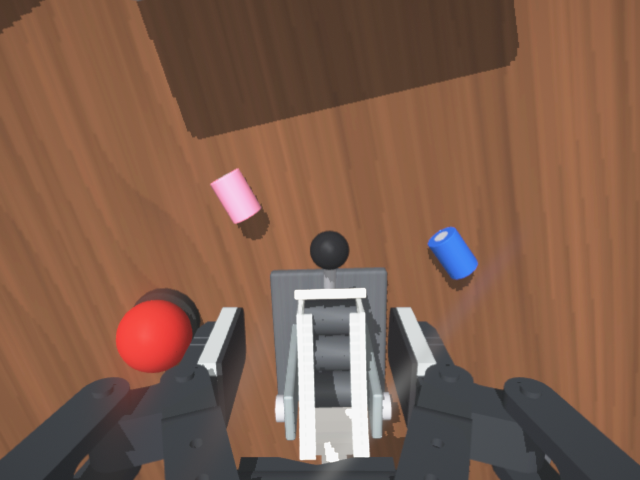

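Run:
```python
from h import *
st=np.load("w2.npy",allow_pickle=True).item(); W=cam("wrist",st)
print("knob",plane(W,(329.5,250),103), dark(cv2.imread("pics/w2.png"),(300,225,60,50)))
print(tri((W,(329.5,250)),(cam("scene"),(412,413.2)),(cam("side"),(258.6,230.5))))
L=plane(W,(281,408),100);Rr=plane(W,(387,406),100); print("pivot",(L+Rr)/2,np.linalg.norm(L-Rr), np.degrees(np.arctan2(*(Rr-L)[1::-1])))
a,b=plane(W,(272,271),12),plane(W,(386,269),12);print(a,b,np.linalg.norm(a-b),np.degrees(np.arctan2(*(b-a)[1::-1])))
```

```text
knob [521.20581665 343.06064967 103.        ] [(np.float64(335.3089430894309), np.float64(261.8780487804878), np.int32(15), np.int32(21), np.int32(33), np.int32(23), np.int32(123))]
(array([521.77539433, 340.34163235,  98.09870482]), [np.float64(1.2883831378165504), np.float64(0.9964931476084431), np.float64(2.1166430826838507)])
pivot [499.32945982 228.4282305  100.        ] 73.74135613121652 -11.32640577142678
[465.24938961 304.20971624  12.        ] [559.19582633 284.79896567  12.        ] 95.93075737076524 -11.673903193725986
```

Request:
send_rows(plan=[{"dp":[5,-8,-40],"turn":1,"jaw":0.6},{"dp":[0,0,-40],"turn":0,"jaw":0.6},{"dp":[0,0,-25],"turn":0,"jaw":0.6},{"dp":[0,0,-8],"turn":0,"jaw":0.6}])

```text
t: 2.62
tcp_pos: [524.1, 338.1, 167.9]
ee_rot: [-0.443, 0.551, -0.549, 0.446]
force: [0.4, -0.1, 0.7]
finger_gap: 0.606
```

Run:
```python
from h import *
st=ctrl.read_state(); im=eyes.get_image("wrist"); cv2.imwrite("pics/w3.png",im[:,:,::-1])
print(st["tcp_pos"],st["force"],R.from_quat(st["ee_rot"]).as_matrix().round(3),st["t"])
```

```text
[524.11759617 338.09169603 167.93275841] [ 0.4366893  -0.11795427  0.67335294] [[-0.209  0.002  0.978]
 [-0.978  0.004 -0.209]
 [-0.005 -1.     0.001]] 2.625
```

View pics/w3.png

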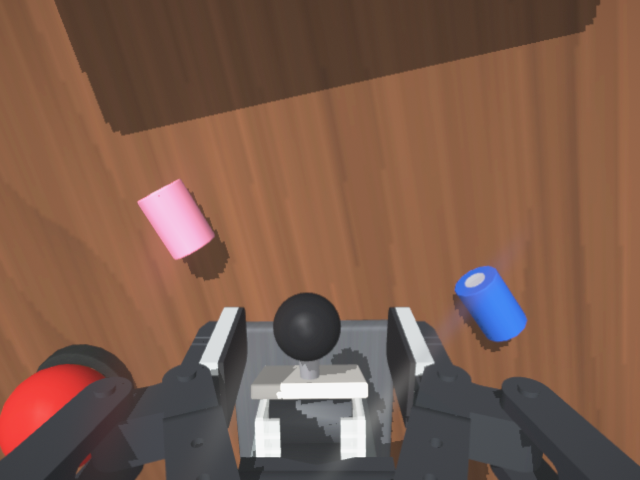

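Run:
```python
from h import *
st=ctrl.read_state()
print(plane(cam("wrist",st),(307,327),102))
```

```text
[520.99345094 342.51389451 102.        ]
```

Request:
send_rows(plan=[{"dp":[-3,4.5,-11],"turn":0,"jaw":0.6},{"dp":[0,0,0],"turn":0,"jaw":0.6}])

```text
t: 2.92
tcp_pos: [522.2, 342.7, 158.2]
ee_rot: [-0.442, 0.551, -0.549, 0.447]
force: [-0.0, -0.3, -0.1]
finger_gap: 0.602
```

Request:
send_rows(newtons=30, plan=[{"dp":[-1,0,-2],"turn":0,"jaw":0.1},{"dp":[0,0,0],"turn":0,"jaw":0.1},{"dp":[0,0,0],"turn":0,"jaw":0.1},{"dp":[0,0,0],"turn":0,"jaw":0.1}])

```text
t: 3.42
tcp_pos: [521.4, 343.1, 157.4]
ee_rot: [-0.442, 0.55, -0.55, 0.448]
force: [-0.0, 0.3, -2.0]
finger_gap: 0.257
```

Request:
send_rows(plan=[{"dp":[0,-0.2,4.6],"turn":0,"jaw":0.1},{"dp":[-0.1,-0.4,4.6],"turn":0,"jaw":0.1},{"dp":[-0.1,-0.6,4.6],"turn":0,"jaw":0.1},{"dp":[-0.2,-0.8,4.6],"turn":0,"jaw":0.1},{"dp":[-0.2,-0.9,4.6],"turn":0,"jaw":0.1}])

```text
t: 4.05
tcp_pos: [520.8, 339.8, 180.8]
ee_rot: [-0.442, 0.55, -0.55, 0.447]
force: [2.0, 0.0, -6.6]
finger_gap: 0.261
```

```bash
cat > q.py <<'E'
from h import *
from scipy.optimize import brentq
def qz(dz): return np.arcsin((dz+2.9)/116.3)-0.025
def tgt(q): # tcp target
    h=116.3*(np.cos(.025+q)-np.cos(.025)); return np.array([521.4+.2*h,343.1+.98*h,157.4+116.3*np.sin(.025+q)-2.9])
if __name__=="__main__":
    st=ctrl.read_state(); p=st["tcp_pos"]; print(p,st["force"],st["finger_gap"],"q",qz(p[2]-157.4),"tgt",tgt(qz(p[2]-157.4)))
    q0=qz(p[2]-157.4)
    for i in range(0,6): print((tgt(q0+.04*i)).round(1))
E
python3 q.py
```

```text
[520.78928723 339.84111808 180.82286338] [ 2.00889306e+00  9.29440507e-04 -6.56290490e+00] 0.26115919104938873 q 0.20331429344541355 tgt [520.80365543 340.17791161 180.82286338]
[520.8 340.2 180.8]
[520.6 339.1 185.3]
[520.3 337.8 189.8]
[520.  336.3 194.2]
[519.7 334.7 198.5]
[519.3 332.8 202.8]
```

Tracking well, with 6.6 N at the knob. I'll continue.

Request:
send_rows(plan=[{"dp":[-0.2,-0.8,4.5],"turn":0,"jaw":0.1},{"dp":[-0.3,-1.3,4.5],"turn":0,"jaw":0.1},{"dp":[-0.3,-1.5,4.4],"turn":0,"jaw":0.1},{"dp":[-0.3,-1.6,4.3],"turn":0,"jaw":0.1},{"dp":[-0.4,-1.9,4.3],"turn":0,"jaw":0.1}])

```text
t: 4.68
tcp_pos: [519.1, 331.7, 204.2]
ee_rot: [-0.442, 0.55, -0.55, 0.447]
force: [2.7, -0.9, -6.5]
finger_gap: 0.257
```

```bash
python3 q.py
```

```text
[519.14233854 331.74724118 204.16549842] [ 2.67844876 -0.90573921 -6.48870877] 0.25662823979028343 q 0.41622384104241755 tgt [519.17965128 332.22029126 204.16549842]
[519.2 332.2 204.2]
[518.8 330.2 208.3]
[518.3 328.  212.4]
[517.8 325.7 216.4]
[517.3 323.1 220.3]
[516.8 320.5 224.1]
```

Request:
send_rows(plan=[{"dp":[-0.4,-1.6,4.1],"turn":0,"jaw":0.1},{"dp":[-0.4,-2.1,4.0],"turn":0,"jaw":0.1},{"dp":[-0.4,-2.2,3.9],"turn":0,"jaw":0.1},{"dp":[-0.4,-2.2,3.4],"turn":0,"jaw":0.1},{"dp":[0,0,0],"turn":0,"jaw":0.1}])

```text
t: 5.3
tcp_pos: [517.3, 322.6, 221.0]
ee_rot: [-0.442, 0.55, -0.55, 0.447]
force: [1.6, -2.3, -3.8]
finger_gap: 0.251
```

```bash
cat > look.py <<'E'
from h import *
import sys
n=sys.argv[1]
s=eyes.get_image("scene")[:,:,::-1];d=eyes.get_image("side")[:,:,::-1]
cv2.imwrite(f"pics/{n}s.png",s);cv2.imwrite(f"pics/{n}d.png",d)
x,y,w,h=map(int,sys.argv[2:6]);x2,y2,w2,h2=map(int,sys.argv[6:10])
cv2.imwrite(f"pics/{n}.png",np.hstack([cv2.resize(s[y:y+h,x:x+w],(400,400),interpolation=cv2.INTER_CUBIC),cv2.resize(d[y2:y2+h2,x2:x2+w2],(400,400),interpolation=cv2.INTER_CUBIC)]))
E
python3 q.py; python3 look.py t1 330 300 100 100 240 220 80 80
```

```text
[517.34984353 322.58627685 221.01955152] [ 1.55061763 -2.26856948 -3.83853514] 0.2508604706463018 q 0.5838996201575105 tgt [517.22693217 322.65196763 221.01955152]
[517.2 322.7 221. ]
[516.7 320.  224.8]
[516.1 317.1 228.4]
[515.5 314.2 232. ]
[514.9 311.1 235.4]
[514.2 307.8 238.6]
```

View pics/t1.png

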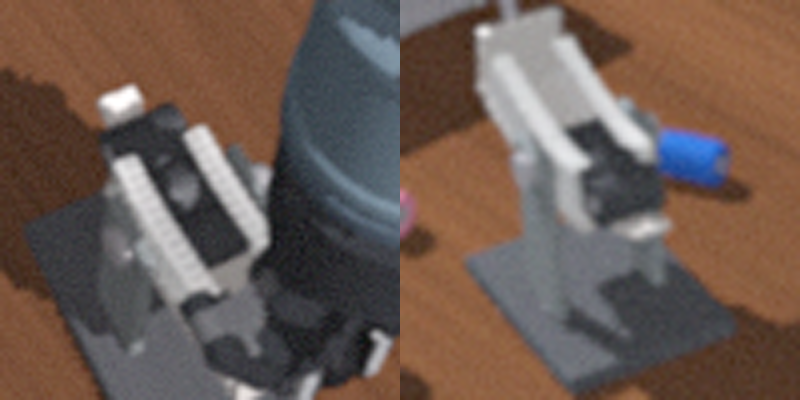

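```bash
cat > ov.py <<'E'
from h import *
import sys
# tube overlay: q, image names
n=sys.argv[1]; q=float(sys.argv[2])
P=np.array([498.5,228.7,100]); a=np.radians(11.6)
def pt(q,x,y,z):
    m=np.array([-np.sin(a),-np.cos(a),0]); p=.42-q
    X=m*np.cos(p)+np.array([0,0,np.sin(p)]); Z=np.array([0,0,np.cos(p)])-m*np.sin(p); Y=np.cross(Z,X)
    return P+X*x+Y*y+Z*z
def draw(im,c,box,k):
    x0,y0,w,h=box
    o=cv2.resize(im[y0:y0+h,x0:x0+w],(400,400),interpolation=cv2.INTER_CUBIC)
    for (X,col) in [((70,-9,3),(0,255,0)),((70,9,3),(0,255,0)),((36,23,30),(0,255,255)),((36,-23,30),(0,255,255)),((50,18,16),(0,0,255)),((50,-18,16),(0,0,255)),((-105,0,50),(255,0,0))]:
        u=proj(c,pt(q,*X)); v=((u-[x0,y0])*400/np.array([w,h])).astype(int)
        cv2.circle(o,tuple(int(t) for t in v),4,col,1)
    return o
b=list(map(int,sys.argv[3:11]))
cv2.imwrite(f"pics/{n}o.png",np.hstack([draw(cv2.imread(f"pics/{n}s.png"),cam("scene"),b[:4],0),draw(cv2.imread(f"pics/{n}d.png"),cam("side"),b[4:],0)]))
print(pt(q,70,0,3))
E
python3 ov.py t1 0.58 330 300 100 100 240 220 80 80
```

```text
[484.50822119 160.53736861  91.80940739]
```

View pics/t1o.png

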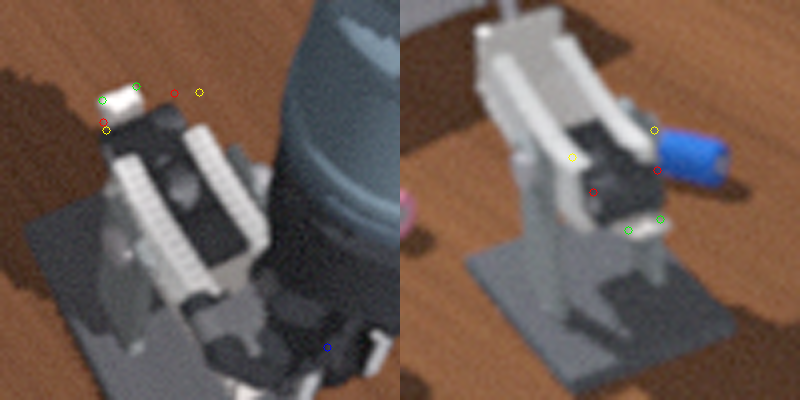

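Request:
send_rows(plan=[{"dp":[-0.4,-1.5,2.2],"turn":0,"jaw":0.1},{"dp":[-0.4,-2.1,2.7],"turn":0,"jaw":0.1},{"dp":[-0.4,-2.1,2.7],"turn":0,"jaw":0.1},{"dp":[-0.4,-2.2,2.6],"turn":0,"jaw":0.1},{"dp":[0,0,0],"turn":0,"jaw":0.1}])

```text
t: 6.02
tcp_pos: [515.8, 314.7, 231.6]
ee_rot: [-0.442, 0.55, -0.55, 0.447]
force: [0.4, -1.7, -3.8]
finger_gap: 0.261
```

```bash
python3 q.py; python3 look.py t2 330 300 100 100 240 220 80 80;python3 ov.py t2 0.69 330 300 100 100 240 220 80 80
```

```text
[515.75787879 314.70656878 231.64922402] [ 0.42872571 -1.74338905 -3.75157314] 0.2614802022662664 q 0.7003052899298582 tgt [515.55265516 314.44801029 231.64922402]
[515.6 314.4 231.6]
[514.9 311.4 235.1]
[514.3 308.1 238.4]
[513.6 304.8 241.5]
[512.9 301.3 244.5]
[512.1 297.7 247.4]
[484.77358521 161.83012131  84.22011212]
```

View pics/t2o.png

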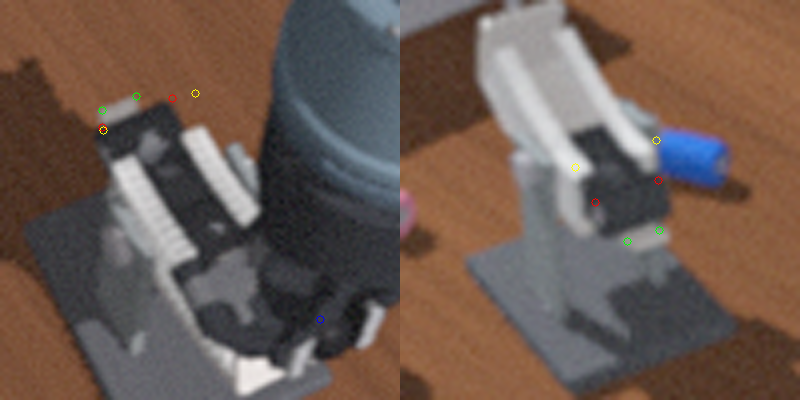

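Run:
```python
import cv2,numpy as np
s=cv2.imread("pics/t2s.png");d=cv2.imread("pics/t2d.png")
f=lambda im,x,y,w:cv2.resize(im[y:y+w,x:x+w],(400,400),interpolation=cv2.INTER_CUBIC)*1.0
o=np.hstack([f(s,345,315,40),f(d,265,243,36)]);cv2.imwrite("pics/t2z.png",np.clip(o*1.6,0,255))
```

```text
[ WARN:0@0.107] global loadsave.cpp:1063 imwrite_ Unsupported depth image for selected encoder is fallbacked to CV_8U.
```

View pics/t2z.png

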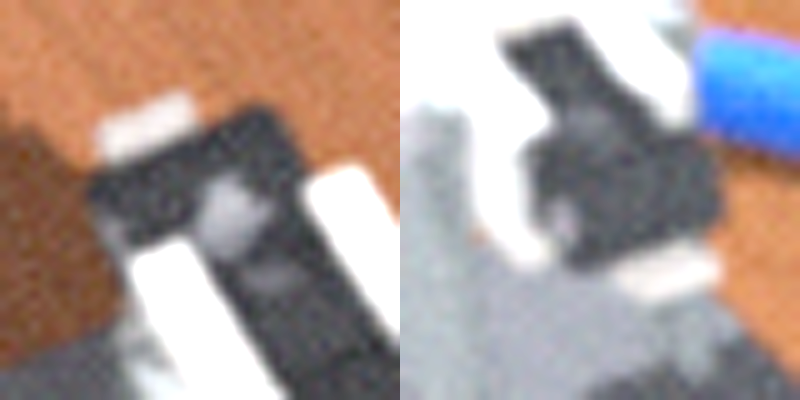

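```bash
cat > dots.py <<'E'
from h import *
import sys
a=np.radians(11.6); m=np.array([-np.sin(a),-np.cos(a),0]);n=np.array([np.cos(a),-np.sin(a),0]);P=np.array([498.5,228.7,100])
def onface(c,uv,off):
    o,d=ray(c,uv); X=o+d*((off-(o-P)@n)/(d@n)); return X
def meas(q,us,ud):
    p=.42-q; X=m*np.cos(p)+np.array([0,0,np.sin(p)]); Z=np.array([0,0,np.cos(p)])-m*np.sin(p)
    for nm,c,u,o in [("scene",cam("scene"),us,18),("side",cam("side"),ud,-18)]:
        if u is None: continue
        w=onface(c,u,o); r=w-P-70*X-3*Z; print(nm,"end",w.round(1),"rel rim x,z",(r@X).round(1),(r@Z).round(1), "dist",np.hypot(r@X,r@Z).round(1))
E
python3 - <<'E'
from dots import *
meas(.70,(356.2,338.5),(279.85,262.6))
S=cam("scene");D=cam("side")
print(tri((S,(345+145/10,315+130/10)),(D,(265+270/11.1,243+272/11.1))))
E
```

```text
scene end [506.5 178.2  84.2] rel rim x,z -19.6 -4.9 dist 20.2
side end [469.5 177.   97.9] rel rim x,z -15.1 10.6 dist 18.5
(array([487.21442867, 163.30206964,  81.25310151]), [np.float64(0.37120160160209226), np.float64(0.3712016016020404)])
```

Request:
send_rows(plan=[{"dp":[-0.5,-1.0,1.3],"turn":0,"jaw":0.1},{"dp":[-0.4,-1.3,1.4],"turn":0,"jaw":0.1},{"dp":[0,0,0],"turn":0,"jaw":0.1}])

```text
t: 6.5
tcp_pos: [515.2, 312.4, 234.4]
ee_rot: [-0.441, 0.55, -0.55, 0.448]
force: [1.5, -1.0, -3.5]
finger_gap: 0.259
```

```bash
python3 q.py; python3 look.py t3 345 315 40 40 265 243 36 36
```

```text
[515.22465969 312.36062532 234.41390885] [ 1.53577148 -0.96270695 -3.53623947] 0.25864176854204274 q 0.7325395401162565 tgt [515.04633009 311.96701743 234.41390885]
[515.  312.  234.4]
[514.4 308.8 237.7]
[513.7 305.4 240.9]
[513. 302. 244.]
[512.3 298.4 246.9]
[511.5 294.8 249.6]
```

View pics/t3.png

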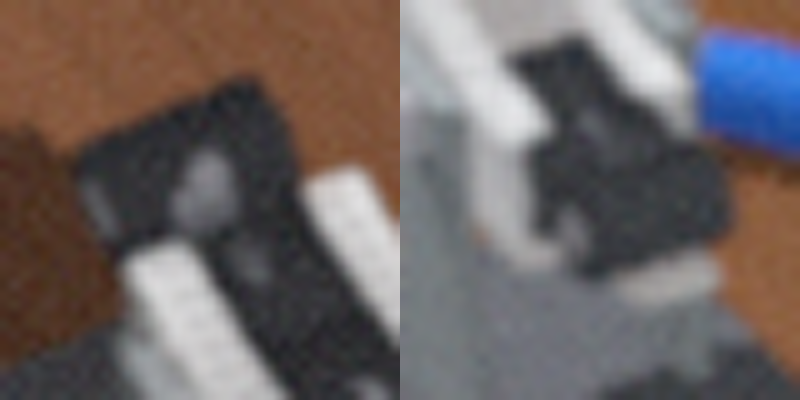

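Run:
```python
from dots import *
meas(.73,(355.0,335.5),(280.6,263))
```

```text
scene end [505.5 173.   86.8] rel rim x,z -15.4 0.6 dist 15.4
side end [468.6 172.8  99.2] rel rim x,z -11.9 14.8 dist 19.0
```

Request:
send_rows(plan=[{"dp":[0,0,0],"turn":0,"jaw":0.5},{"dp":[0,0,0],"turn":0,"jaw":0.7},{"dp":[0,0,0],"turn":0,"jaw":0.7},{"dp":[0,0,15],"turn":0,"jaw":0.7},{"dp":[0,0,30],"turn":0,"jaw":0.7}])

```text
t: 7.22
tcp_pos: [514.0, 312.9, 280.8]
ee_rot: [-0.443, 0.55, -0.549, 0.447]
force: [0.1, 0.6, -0.2]
finger_gap: 0.7
```

Request:
send_rows(plan=[{"dp":[0,10,25],"turn":0,"jaw":0.7},{"dp":[-5,-30,10],"turn":0,"jaw":0.7},{"dp":[-5,-40,0],"turn":0,"jaw":0.7},{"dp":[-5,-30,-10],"turn":0,"jaw":0.7},{"dp":[0,0,0],"turn":0,"jaw":0.7}])

```text
t: 7.85
tcp_pos: [500.7, 222.2, 317.4]
ee_rot: [0.439, -0.548, 0.55, -0.452]
force: [0.7, 0.4, 0.3]
finger_gap: 0.698
```

Run:
```python
from h import *
st=ctrl.read_state(); im=eyes.get_image("wrist"); cv2.imwrite("pics/w4.png",im[:,:,::-1])
np.save("w4.npy",st,allow_pickle=True)
print(st["tcp_pos"],R.from_quat(st["ee_rot"]).as_matrix().round(3),st["t"])
```

```text
[500.69963019 222.16063301 317.38710237] [[-0.207  0.017  0.978]
 [-0.978  0.009 -0.207]
 [-0.013 -1.     0.014]] 7.85
```

View pics/w4.png

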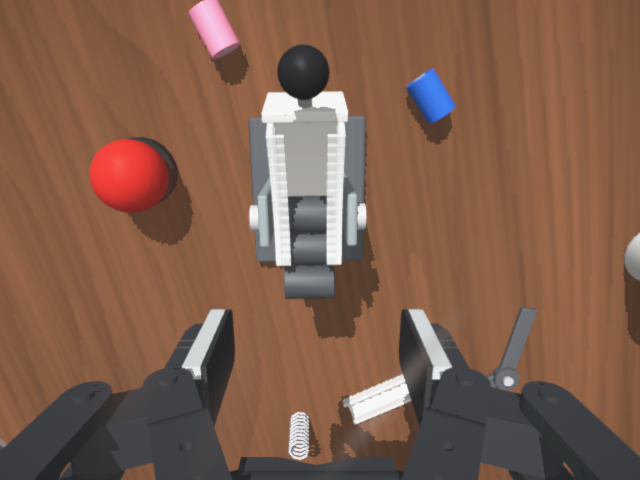

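Run:
```python
from dots import *
st=np.load("w4.npy",allow_pickle=True).item(); W=cam("wrist",st)
for z in (92,97): print(plane(W,(309.5,282),z), np.linalg.norm(plane(W,(285,282),z)-plane(W,(334,282),z)))
print("b1-2",plane(W,(311,249),100))
q=.73;p=.42-q; X=m*np.cos(p)+np.array([0,0,np.sin(p)]); Z=np.array([0,0,np.cos(p)])-m*np.sin(p)
print("rim",P+70*X+3*Z, "barrel pred", P+54*X+16*Z)
L=plane(W,(254,217),100);Rr=plane(W,(362,216),100); print("pivot",(L+Rr)/2)
print("knob",plane(W,(303,71),180))
```

```text
[488.785971   178.22193546  92.        ] 36.39804040621003
[489.23394578 180.26552178  97.        ] 35.78416243414853
b1-2 [495.85611983 205.82307375 100.        ]
rim [484.91145052 162.50174872  81.50289616] barrel pred [487.17791536 173.54310446  98.76417075]
pivot [498.85824616 229.31535796 100.        ]
knob [515.5750683  315.35351006 180.        ]
```

Run:
```python
import cv2,numpy as np
w=cv2.imread("pics/w4.png")
o=cv2.resize(w[190:310,240:380],(700,600),interpolation=cv2.INTER_CUBIC).astype(float)*2
cv2.imwrite("pics/w4z.png",np.clip(o,0,255).astype(np.uint8))
```

```text
(no output)
```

View pics/w4z.png

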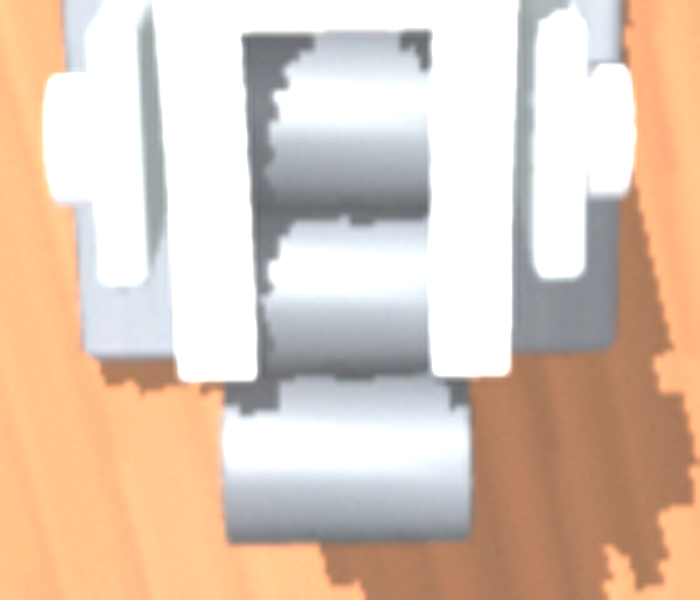

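Run:
```python
from dots import *
st=np.load("w4.npy",allow_pickle=True).item(); W=cam("wrist",st)
def com(q):
    p=.42-q; X=m*np.cos(p)+np.array([0,0,np.sin(p)]); Z=np.array([0,0,np.cos(p)])-m*np.sin(p);return X,Z
for q in (.69,.71,.73,.75):
    X,Z=com(q); o,d=ray(W,(310,298.6)); o2=np.array([(o-P)@X-70,(o-P)@Z-3]);d2=np.array([d@X,d@Z]);d2/=np.linalg.norm(d2)
    nn=np.array([d2[1],-d2[0]]); nn=nn if nn[0]<0 else -nn
    c=o2+nn*13
    for zz in (11.5,12.8):
        t=(zz-c[1])/d2[1]; x=c[0]+d2[0]*t; print(q,zz,"x",x.round(1),"dist",np.hypot(x,zz).round(1))
    kn=P-105*X+50*Z; print(q,"knob",kn.round(1),proj(W,kn).round(1))
```

```text
0.69 11.5 x -26.6 dist 28.9
0.69 12.8 x -27.7 dist 30.5
0.69 knob [516.2 314.8 176.2] [304.7  72.7]
0.71 11.5 x -26.1 dist 28.5
0.71 12.8 x -27.2 dist 30.1
0.71 knob [515.9 313.3 177.9] [304.7  76. ]
0.73 11.5 x -25.6 dist 28.1
0.73 12.8 x -26.8 dist 29.7
0.73 knob [515.5 311.7 179.6] [304.7  79.5]
0.75 11.5 x -25.0 dist 27.6
0.75 12.8 x -26.3 dist 29.2
0.75 knob [515.2 310.1 181.3] [304.7  83. ]
```

Request:
send_rows(plan=[{"dp":[-8,-40,0],"turn":0,"jaw":0.7},{"dp":[-8,-40,-5],"turn":0,"jaw":0.7},{"dp":[-8,-40,-5],"turn":0,"jaw":0.7},{"dp":[0,-10,0],"turn":0,"jaw":0.7},{"dp":[0,0,0],"turn":0,"jaw":0.7}])

```text
t: 8.52
tcp_pos: [479.4, 94.3, 313.5]
ee_rot: [0.436, -0.545, 0.551, -0.457]
force: [0.6, -0.5, 0.5]
finger_gap: 0.699
```

Run:
```python
from h import *
st=ctrl.read_state(); im=eyes.get_image("wrist"); cv2.imwrite("pics/w5.png",im[:,:,::-1])
np.save("w5.npy",st,allow_pickle=True)
w=im[:,:,::-1]
cv2.imwrite("pics/w5z.png",np.vstack([cv2.resize(w,(400,300)),cv2.resize(w[0:240,160:480],(400,300))]))
print(st["tcp_pos"],R.from_quat(st["ee_rot"]).as_matrix().round(3),st["t"])
```

```text
[479.40708094  94.34279063 313.49783526] [[-0.201  0.027  0.979]
 [-0.979  0.013 -0.202]
 [-0.018 -1.     0.024]] 8.525
```

View pics/w5.png

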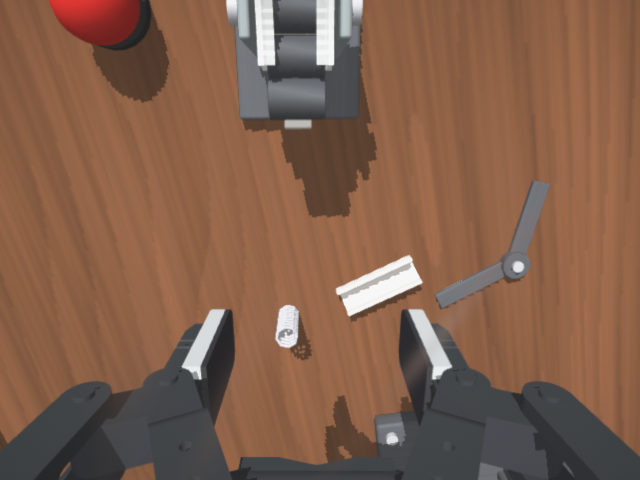

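Run:
```python
import cv2,numpy as np
w=cv2.imread("pics/w5.png")
o=cv2.resize(w[40:140,230:370],(700,500),interpolation=cv2.INTER_CUBIC).astype(float)*2
cv2.imwrite("pics/w5z.png",np.clip(o,0,255).astype(np.uint8))
```

```text
(no output)
```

View pics/w5z.png

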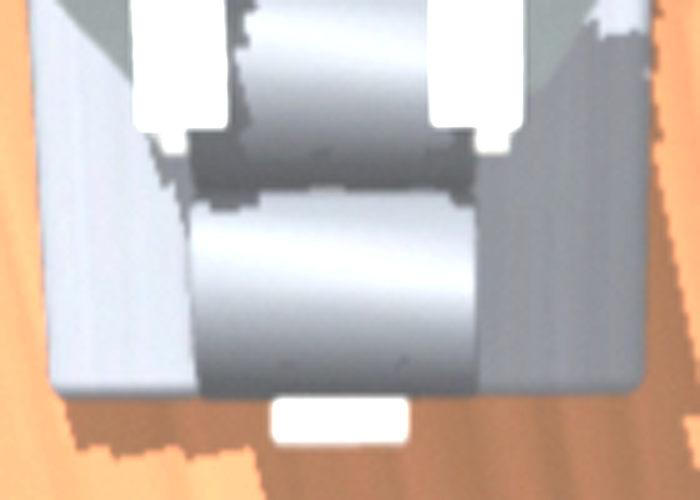

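Run:
```python
from dots import *
st=np.load("w5.npy",allow_pickle=True).item(); W=cam("wrist",st)
q=.72;p=.42-q; X=m*np.cos(p)+np.array([0,0,np.sin(p)]); Z=np.array([0,0,np.cos(p)])-m*np.sin(p)
print("cam",ray(W,(320,240))[0])
def d2(uv):
    o,d=ray(W,uv); return np.array([(o-P)@X-70,(o-P)@Z-3]),np.array([d@X,d@Z])/np.hypot(d@X,d@Z)
o,d=d2((298,128.6)); print("rim ray at z0: x",o[0]-d[0]/d[1]*o[1])
rx=o[0]-d[0]/d[1]*o[1]
cs=[]
for v,s in((119.2,-1),(78,1)):
    o,d=d2((298,v)); nn=np.array([d[1],-d[0]]); nn=nn if nn[0]*s>0 else -nn; c=o+13*nn
    print("x at 12.5",c[0]+d[0]/d[1]*(12.5-c[1])-rx)
print("end width", np.linalg.norm(plane(W,(230+190/5,98),98)-plane(W,(230+476/5,98),98)), (plane(W,(230+195/5,98),98)+plane(W,(230+476/5,98),98))/2)
```

```text
cam [492.88907426 171.41328509 384.97989042]
rim ray at z0: x 1.8454205159789154
x at 12.5 -24.34621771682808
x at 12.5 -22.84812750159095
end width 36.16596909221023 [489.0989639 179.4980765  98.       ]
```

Request:
send_rows(plan=[{"dp":[9,54,0],"turn":0,"jaw":0.7},{"dp":[9,54,0],"turn":0,"jaw":0.7},{"dp":[9,54,0],"turn":0,"jaw":0.7},{"dp":[8,50,0],"turn":0,"jaw":0.7},{"dp":[0,4,-10],"turn":0,"jaw":0.7}])

```text
t: 9.2
tcp_pos: [515.5, 324.4, 305.9]
ee_rot: [0.435, -0.544, 0.55, -0.46]
force: [0.4, 0.3, -0.1]
finger_gap: 0.701
```

Run:
```python
from h import *
st=ctrl.read_state(); im=eyes.get_image("wrist"); cv2.imwrite("pics/w6.png",im[:,:,::-1])
np.save("w6.npy",st,allow_pickle=True)
print(st["tcp_pos"],R.from_quat(st["ee_rot"]).as_matrix().round(3),st["t"])
```

```text
[515.50328703 324.37703855 305.94221439] [[-0.197  0.033  0.98 ]
 [-0.98   0.016 -0.198]
 [-0.022 -0.999  0.029]] 9.2
```

View pics/w6.png

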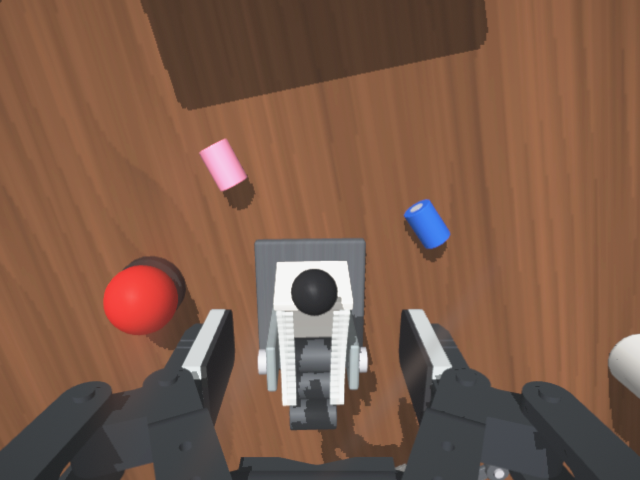

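Run:
```python
from dots import *
st=np.load("w6.npy",allow_pickle=True).item(); W=cam("wrist",st)
for q in (.65,.67,.69,.71,.73):
    p=.42-q; X=m*np.cos(p)+np.array([0,0,np.sin(p)]); Z=np.array([0,0,np.cos(p)])-m*np.sin(p); k=P-105*X+50*Z
    print(q,k.round(1),proj(W,k).round(1), plane(W,(314.5,291.5),k[2]).round(1))
T=R.from_quat(st["ee_rot"]).as_matrix(); print("grasp offset",T@[0,54,0])
```

```text
0.65 [516.8 317.7 172.6] [315.2 283.3] [515.5 313.3 172.6]
0.67 [516.5 316.2 174.4] [315.3 287.3] [515.6 314.1 174.4]
0.69 [516.2 314.8 176.2] [315.4 291.4] [515.7 314.8 176.2]
0.71 [515.9 313.3 177.9] [315.4 295.7] [515.8 315.6 177.9]
0.73 [515.5 311.7 179.6] [315.5 299.9] [516.  316.3 179.6]
grasp offset [  1.76617249   0.88192986 -53.96390307]
```

Request:
send_rows(plan=[{"dp":[-1,-5,-30],"turn":0,"jaw":0.7},{"dp":[0,-5,-30],"turn":0,"jaw":0.6},{"dp":[0,0,-12],"turn":0,"jaw":0.6},{"dp":[0,0,0],"turn":0,"jaw":0.6}])

```text
t: 9.75
tcp_pos: [512.2, 313.0, 229.4]
ee_rot: [0.437, -0.545, 0.549, -0.459]
force: [0.5, 0.1, 0.3]
finger_gap: 0.6
```

Request:
send_rows(newtons=30, plan=[{"dp":[1.5,1,1],"turn":0,"jaw":0.1},{"dp":[0,0,0],"turn":0,"jaw":0.1},{"dp":[0,0,0],"turn":0,"jaw":0.1},{"dp":[0,0,0],"turn":0,"jaw":0.1}])

```text
t: 10.25
tcp_pos: [514.5, 314.3, 232.6]
ee_rot: [0.437, -0.544, 0.55, -0.459]
force: [0.5, -0.4, -3.5]
finger_gap: 0.259
```

```bash
python3 look.py t4 345 315 40 40 265 243 36 36
```

```text
(no output)
```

View pics/t4.png

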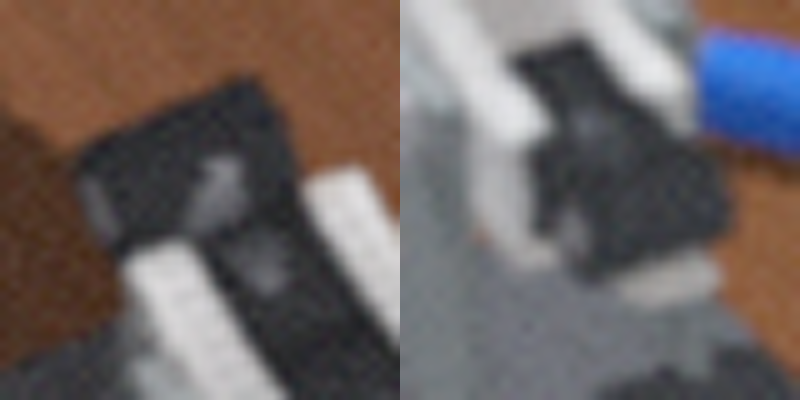

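Request:
send_rows(plan=[{"dp":[-0.3,-1.2,1.4],"turn":0,"jaw":0.1},{"dp":[-0.3,-1.2,1.4],"turn":0,"jaw":0.1},{"dp":[-0.3,-1.2,1.4],"turn":0,"jaw":0.1},{"dp":[0,0,0],"turn":0,"jaw":0.1}])

```text
t: 10.85
tcp_pos: [513.7, 310.5, 236.8]
ee_rot: [0.436, -0.544, 0.55, -0.459]
force: [0.7, 0.2, -3.8]
finger_gap: 0.255
```

```bash
python3 look.py t5 345 315 40 40 265 243 36 36
```

```text
(no output)
```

View pics/t5.png

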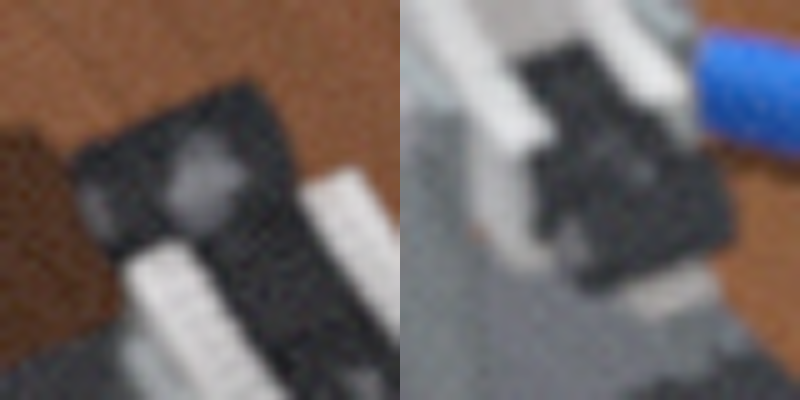

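Request:
send_rows(plan=[{"dp":[-0.3,-1.2,1.3],"turn":0,"jaw":0.1},{"dp":[-0.3,-1.2,1.3],"turn":0,"jaw":0.1},{"dp":[0,0,0],"turn":0,"jaw":0.1}])

```text
t: 11.32
tcp_pos: [513.2, 307.9, 239.5]
ee_rot: [0.436, -0.544, 0.55, -0.459]
force: [0.5, 0.1, -4.8]
finger_gap: 0.262
```

```bash
python3 look.py t6 345 315 40 40 265 243 36 36
```

```text
(no output)
```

View pics/t6.png

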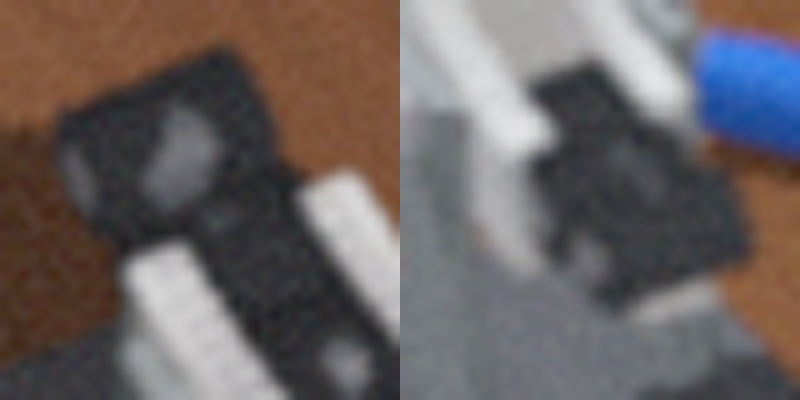

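Request:
send_rows(plan=[{"dp":[0,0,0],"turn":0,"jaw":0.5},{"dp":[0,0,0],"turn":0,"jaw":0.7},{"dp":[0,0,0],"turn":0,"jaw":0.7},{"dp":[0,0,15],"turn":0,"jaw":0.7},{"dp":[0,0,40],"turn":0,"jaw":0.7}])

```text
t: 12.05
tcp_pos: [512.2, 307.8, 295.2]
ee_rot: [0.438, -0.545, 0.549, -0.458]
force: [0.4, 0.3, -0.4]
finger_gap: 0.703
```

Request:
send_rows(plan=[{"dp":[-5,-25,20],"turn":0,"jaw":0.7},{"dp":[-10,-55,0],"turn":0,"jaw":0.7},{"dp":[-10,-55,0],"turn":0,"jaw":0.7},{"dp":[-9,-55,0],"turn":0,"jaw":0.7},{"dp":[0,-20,0],"turn":0,"jaw":0.7}])

```text
t: 12.68
tcp_pos: [479.4, 94.7, 327.6]
ee_rot: [0.434, -0.54, 0.551, -0.465]
force: [-0.4, 0.3, 1.0]
finger_gap: 0.7
```

Run:
```python
from h import *
st=ctrl.read_state(); im=eyes.get_image("wrist"); w=im[:,:,::-1]; cv2.imwrite("pics/w7.png",w)
np.save("w7.npy",st,allow_pickle=True)
o=cv2.resize(w[40:140,230:370],(700,500),interpolation=cv2.INTER_CUBIC).astype(float)*2
cv2.imwrite("pics/w7z.png",np.clip(o,0,255).astype(np.uint8))
print(st["tcp_pos"],R.from_quat(st["ee_rot"]).as_matrix().round(3),st["t"])
```

```text
[479.43923424  94.69239369 327.62572266] [[-0.192  0.044  0.98 ]
 [-0.981  0.016 -0.192]
 [-0.024 -0.999  0.04 ]] 12.675
```

View pics/w7.png

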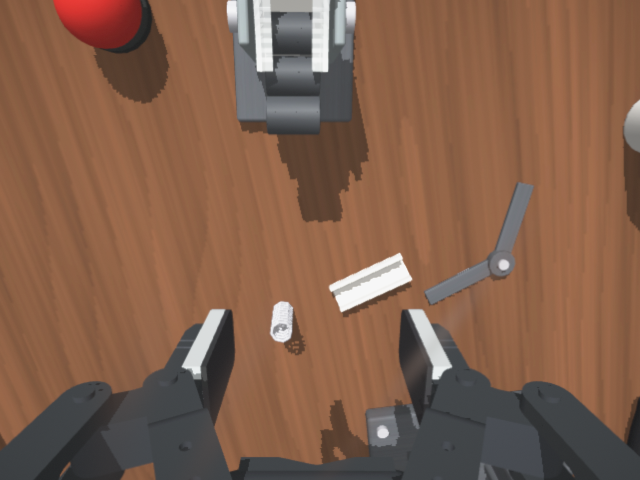

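View pics/w7z.png

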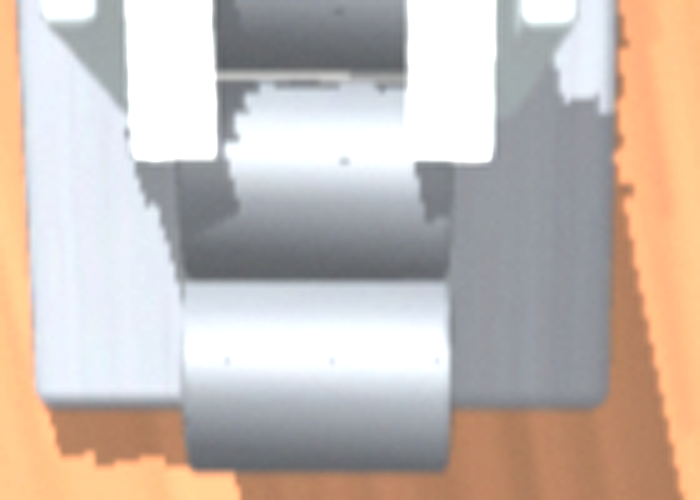

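Run:
```python
from dots import *
st=np.load("w7.npy",allow_pickle=True).item(); W=cam("wrist",st)
for q in (.73,.76,.79):
    p=.42-q; X=m*np.cos(p)+np.array([0,0,np.sin(p)]); Z=np.array([0,0,np.cos(p)])-m*np.sin(p)
    def d2(uv):
        o,d=ray(W,uv); return np.array([(o-P)@X-70,(o-P)@Z-3]),np.array([d@X,d@Z])/np.hypot(d@X,d@Z)
    for v,s in((134,-1),(96,1)):
        o,d=d2((298,v)); nn=np.array([d[1],-d[0]]); nn=nn if nn[0]*s>0 else -nn; c=o+13*nn
        print(q,"x at 12.5",c[0]+d[0]/d[1]*(12.5-c[1]))
    print("rim",(P+70*X+3*Z).round(1),proj(W,P+70*X+3*Z))
z=100
a,b=plane(W,(230+185/5,113),z),plane(W,(230+450/5,113),z);print((a+b)/2,np.linalg.norm(a-b),np.degrees(np.arctan2(*(b-a)[1::-1])))
```

```text
0.73 x at 12.5 -13.739939911946834
0.73 x at 12.5 -12.237853030738876
rim [484.9 162.5  81.5] [292.77703098 127.50319548]
0.76 x at 12.5 -13.546821179451271
0.76 x at 12.5 -12.185768735340531
rim [485.  163.1  79.5] [292.80711091 126.56870321]
0.79 x at 12.5 -13.291731748720622
0.79 x at 12.5 -12.075709693348017
rim [485.2 163.7  77.5] [292.83596706 125.55928818]
[487.72036008 172.09456251 100.        ] 35.27856454799584 -11.11940022142411
```

Request:
send_rows(plan=[{"dp":[1,24,-20],"turn":0,"jaw":0.7},{"dp":[1,24,-40],"turn":0,"jaw":0.7},{"dp":[1,18,-40],"turn":0,"jaw":0.7},{"dp":[1,2,-20],"turn":0,"jaw":0.7},{"dp":[0,0,0],"turn":0,"jaw":0.7}])

```text
t: 13.35
tcp_pos: [486.6, 163.8, 212.0]
ee_rot: [0.43, -0.538, 0.555, -0.467]
force: [0.6, 0.7, 0.0]
finger_gap: 0.698
```

Run:
```python
from h import *
st=ctrl.read_state(); im=eyes.get_image("wrist"); w=im[:,:,::-1]; cv2.imwrite("pics/w8.png",w)
np.save("w8.npy",st,allow_pickle=True)
T=R.from_quat(st["ee_rot"]).as_matrix()
print(st["tcp_pos"],"grasp",st["tcp_pos"]+T@[0,54,0],T.round(3),st["t"])
```

```text
[486.6244559  163.78401646 211.96200316] grasp [489.64883536 164.61700602 158.05319816] [[-0.195  0.056  0.979]
 [-0.981  0.015 -0.196]
 [-0.026 -0.998  0.052]] 13.35
```

View pics/w8.png

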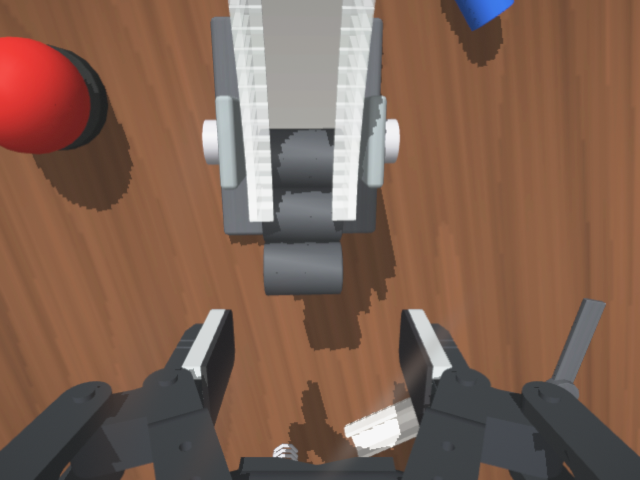

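Run:
```python
from dots import *
st=np.load("w8.npy",allow_pickle=True).item(); W=cam("wrist",st)
a,b=plane(W,(264.5,268),96),plane(W,(342,268),96);print((a+b)/2,np.linalg.norm(a-b))
o=ray(W,(303,268))
for z in (92,96,100): print(plane(W,(303.5,268),z))
```

```text
[487.74453451 172.66651618  96.        ] 35.94131734676679
[487.56413281 171.21234066  92.        ]
[487.77230502 172.66119635  96.        ]
[487.98047724 174.11005204 100.        ]
```

Request:
send_rows(plan=[{"dp":[-3,2,-25],"turn":0,"jaw":0.7},{"dp":[-1,1,-20],"turn":0,"jaw":0.7},{"dp":[0,0,-10],"turn":0,"jaw":0.7},{"dp":[0,0,0],"turn":0,"jaw":0.7}])

```text
t: 13.9
tcp_pos: [487.8, 167.1, 164.1]
ee_rot: [0.425, -0.535, 0.558, -0.471]
force: [0.2, -0.5, 0.5]
finger_gap: 0.702
```

Run:
```python
from h import *
st=ctrl.read_state(); im=eyes.get_image("wrist"); w=im[:,:,::-1]; cv2.imwrite("pics/w9.png",w)
np.save("w9.npy",st,allow_pickle=True)
T=R.from_quat(st["ee_rot"]).as_matrix()
print(st["tcp_pos"],"grasp",st["tcp_pos"]+T@[0,54,0],T.round(3),st["t"])
```

```text
[487.75287181 167.0585443  164.14929797] grasp [491.52075221 167.96555849 110.28854786] [[-0.195  0.07   0.978]
 [-0.98   0.017 -0.197]
 [-0.03  -0.997  0.065]] 13.9
```

View pics/w9.png

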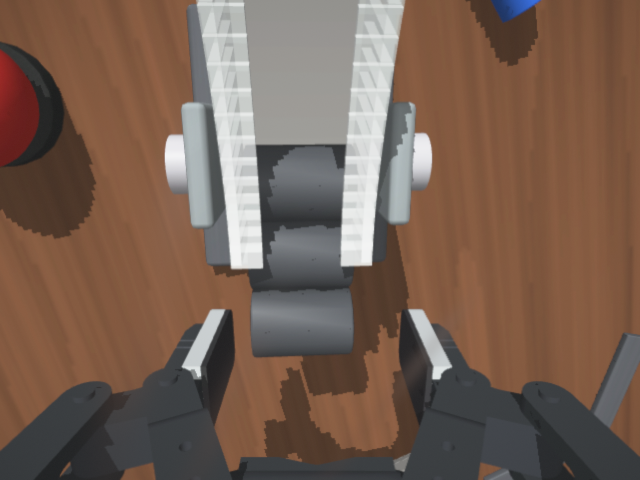

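Run:
```python
from h import *
for t,q in [(.78,[0.6,-0.375,0.373,-0.6]),(1.4,[-0.438,0.556,-0.554,0.437]),(2.08,[-0.442,0.555,-0.551,0.44]),(2.62,[-0.443,0.551,-0.549,0.446]),(2.92,[-0.442,0.551,-0.549,0.447]),(3.42,[-0.442,0.55,-0.55,0.448]),(6.5,[-0.441,0.55,-0.55,0.448]),(7.22,[-0.443,0.55,-0.549,0.447]),(7.85,[0.439,-0.548,0.55,-0.452]),(8.52,[0.436,-0.545,0.551,-0.457]),(9.2,[0.435,-0.544,0.55,-0.46]),(9.75,[0.437,-0.545,0.549,-0.459]),(10.25,[0.437,-0.544,0.55,-0.459]),(11.32,[0.436,-0.544,0.55,-0.459]),(12.05,[0.438,-0.545,0.549,-0.458]),(12.68,[0.434,-0.54,0.551,-0.465]),(13.35,[0.43,-0.538,0.555,-0.467]),(13.9,[0.425,-0.535,0.558,-0.471])]:
    print(t,R.from_quat(q).as_matrix()[:,1].round(3))
st=ctrl.read_state();print(st["joint_pos"].round(3),st["effort"].round(2),st["qd"].round(3))
```

```text
0.78 [-0.002  0.001 -1.   ]
1.4 [-0.003  0.001 -1.   ]
2.08 [-0.006  0.003 -1.   ]
2.62 [ 0.002  0.005 -1.   ]
2.92 [ 0.004  0.007 -1.   ]
3.42 [ 0.007  0.005 -1.   ]
6.5 [ 0.008  0.006 -1.   ]
7.22 [ 0.004  0.005 -1.   ]
7.85 [ 0.016  0.009 -1.   ]
8.52 [ 0.028  0.012 -1.   ]
9.2 [ 0.033  0.016 -0.999]
9.75 [ 0.028  0.015 -1.   ]
10.25 [ 0.029  0.013 -0.999]
11.32 [ 0.031  0.014 -0.999]
12.05 [ 0.025  0.014 -1.   ]
12.68 [ 0.044  0.016 -0.999]
13.35 [ 0.056  0.015 -0.998]
13.9 [ 0.071  0.016 -0.997]
[0.094 0.19  1.909 0.012 0.97  0.285] [  0.05 -38.42 -28.59   0.04  -0.3   -0.  ] [ 0.001 -0.006 -0.006 -0.001 -0.002 -0.   ]
```

Request:
send_rows(plan=[{"dp":[0,0,25],"turn":0,"jaw":0.7},{"dp":[0,0,45],"turn":0,"jaw":0.7},{"dp":[0,0,45],"turn":0,"jaw":0.7},{"dp":[0,0,45],"turn":0,"jaw":0.7},{"dp":[0,0,0],"turn":0,"jaw":0.7}])

```text
t: 14.58
tcp_pos: [489.2, 166.7, 336.1]
ee_rot: [0.422, -0.534, 0.56, -0.473]
force: [0.1, -0.4, -0.0]
finger_gap: 0.697
```

Run:
```python
from h import *
st=ctrl.read_state();print(R.from_quat(st["ee_rot"]).as_matrix()[:,1].round(3),st["tcp_pos"])
```

```text
[ 0.079  0.018 -0.997] [489.16447345 166.67859856 336.07047739]
```

Request:
send_rows(plan=[{"dp":[-2,0,-22],"turn":0,"jaw":0.7},{"dp":[-2,0,-22],"turn":0,"jaw":0.7},{"dp":[-1,0,-22],"turn":0,"jaw":0.7},{"dp":[-1,0,-22],"turn":0,"jaw":0.7},{"dp":[-1,0,-22],"turn":0,"jaw":0.7}])

```text
t: 15.2
tcp_pos: [482.5, 166.4, 226.4]
ee_rot: [0.42, -0.532, 0.561, -0.475]
force: [-0.0, -0.2, 0.5]
finger_gap: 0.697
```

```bash
cat > s.py <<'E'
from h import *
st=ctrl.read_state();T=R.from_quat(st["ee_rot"]).as_matrix();print(T[:,1].round(3),"jawdir",T[:,2].round(3),st["tcp_pos"].round(1),"grasp",(st["tcp_pos"]+T@[0,54,0]).round(1),"F",st["force"].round(1),"gap",round(st["finger_gap"],3),st["t"])
E
python3 s.py
```

```text
[ 0.087  0.018 -0.996] jawdir [ 0.977 -0.198  0.081] [482.5 166.4 226.4] grasp [487.2 167.4 172.6] F [-0.  -0.2  0.5] gap 0.697 15.2
```

Request:
send_rows(plan=[{"dp":[0,0,-28],"turn":0,"jaw":0.7},{"dp":[0,0,0],"turn":0,"jaw":0.7},{"dp":[0,0,-28],"turn":0,"jaw":0.7},{"dp":[0,0,0],"turn":0,"jaw":0.7}])

```text
t: 15.7
tcp_pos: [481.9, 166.2, 169.3]
ee_rot: [0.42, -0.533, 0.561, -0.475]
force: [-0.0, 0.3, -0.9]
finger_gap: 0.704
```

```bash
python3 s.py;python3 - <<'E'
from h import *
im=eyes.get_image("wrist"); w=im[:,:,::-1]; cv2.imwrite("pics/w10.png",w)
E
```

```text
[ 0.085  0.018 -0.996] jawdir [ 0.977 -0.199  0.079] [481.9 166.2 169.3] grasp [486.4 167.1 115.5] F [-0.   0.3 -0.9] gap 0.704 15.7
```

View pics/w10.png

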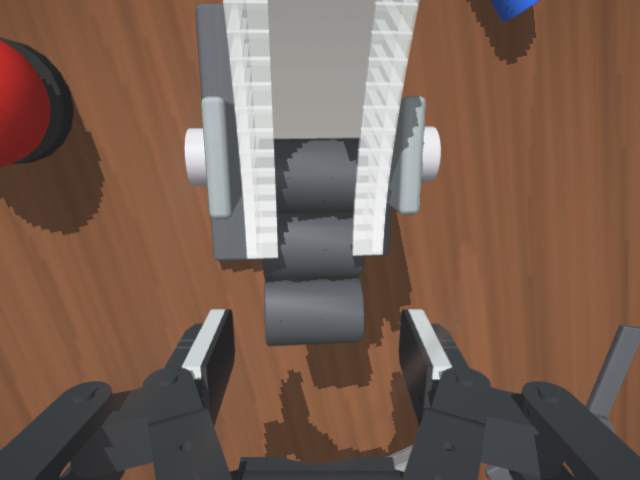

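Request:
send_rows(newtons=30, plan=[{"dp":[0,0,-18],"turn":0,"jaw":0.7},{"dp":[0,0,0],"turn":0,"jaw":0.7},{"dp":[0,0,0],"turn":0,"jaw":0.55}])

```text
t: 16.12
tcp_pos: [487.2, 166.8, 159.0]
ee_rot: [0.416, -0.53, 0.563, -0.478]
force: [0.6, -0.8, -0.1]
finger_gap: 0.551
```

```bash
python3 s.py;python3 - <<'E'
from h import *
im=eyes.get_image("wrist"); w=im[:,:,::-1]; cv2.imwrite("pics/w11.png",w)
E
```

```text
[ 0.098  0.019 -0.995] jawdir [ 0.976 -0.199  0.092] [487.2 166.8 159. ] grasp [492.5 167.8 105.2] F [ 0.6 -0.8 -0.1] gap 0.551 16.125
```

View pics/w11.png

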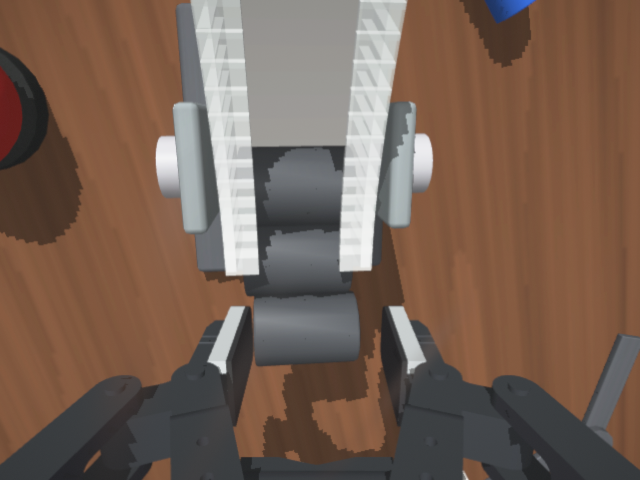

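```bash
python3 - <<'E'
from h import *
st=ctrl.read_state();print(st["joint_pos"].round(3),st["effort"].round(2),st["wrist_torque"].round(2))
cv2.imwrite("pics/s12.png",eyes.get_image("scene")[:,:,::-1]);cv2.imwrite("pics/d12.png",eyes.get_image("side")[:,:,::-1])
E
python3 s.py
```

```text
[0.094 0.186 1.931 0.013 0.926 0.286] [-2.000e-02 -3.833e+01 -2.885e+01  4.000e-02 -4.400e-01  0.000e+00] [-0.04  0.07  0.01]
[ 0.097  0.019 -0.995] jawdir [ 0.976 -0.199  0.091] [486.6 166.7 158.2] grasp [491.8 167.8 104.5] F [0.6 0.6 0.3] gap 0.549 16.275
```

View pics/s12.png

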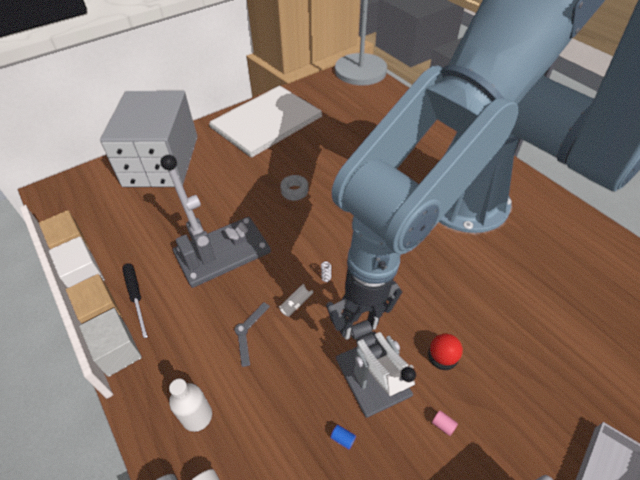

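View pics/d12.png

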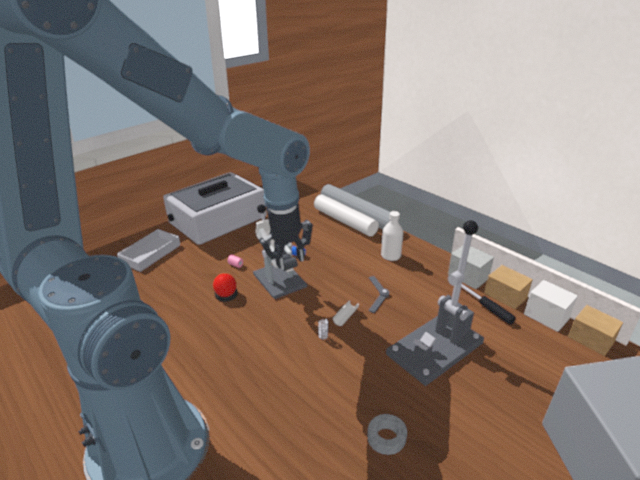

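Request:
send_rows(plan=[{"dp":[-5,0,-8],"turn":0,"jaw":0.55}])

```text
t: 16.4
tcp_pos: [482.3, 166.8, 151.0]
ee_rot: [0.416, -0.53, 0.563, -0.479]
force: [-0.0, -0.2, 0.0]
finger_gap: 0.55
```

```bash
python3 s.py
```

```text
[ 0.099  0.019 -0.995] jawdir [ 0.976 -0.199  0.093] [482.3 166.8 151. ] grasp [487.6 167.8  97.2] F [-0.  -0.2  0. ] gap 0.55 16.4
```

Request:
send_rows(plan=[{"dp":[0,0,0],"turn":0,"jaw":0.55}])

```text
t: 16.52
tcp_pos: [481.2, 166.8, 150.1]
ee_rot: [0.416, -0.53, 0.563, -0.478]
force: [0.6, 0.7, 0.4]
finger_gap: 0.549
```

```bash
python3 s.py
```

```text
[ 0.097  0.019 -0.995] jawdir [ 0.976 -0.198  0.091] [481.2 166.8 150.1] grasp [486.5 167.8  96.4] F [0.6 0.7 0.4] gap 0.549 16.525
```

Request:
send_rows(newtons=35, plan=[{"dp":[0,0,0],"turn":0,"jaw":0.2},{"dp":[0,0,0],"turn":0,"jaw":0.2},{"dp":[0,0,0],"turn":0,"jaw":0.2}])

```text
t: 16.9
tcp_pos: [481.4, 166.9, 150.3]
ee_rot: [0.416, -0.53, 0.563, -0.478]
force: [0.8, -0.8, -0.3]
finger_gap: 0.416
```

```bash
python3 s.py;python3 - <<'E'
from h import *
im=eyes.get_image("wrist"); w=im[:,:,::-1]; cv2.imwrite("pics/w12.png",w)
E
```

```text
[ 0.097  0.019 -0.995] jawdir [ 0.976 -0.198  0.091] [481.4 166.9 150.3] grasp [486.6 167.9  96.5] F [ 0.8 -0.8 -0.3] gap 0.416 16.9
```

View pics/w12.png

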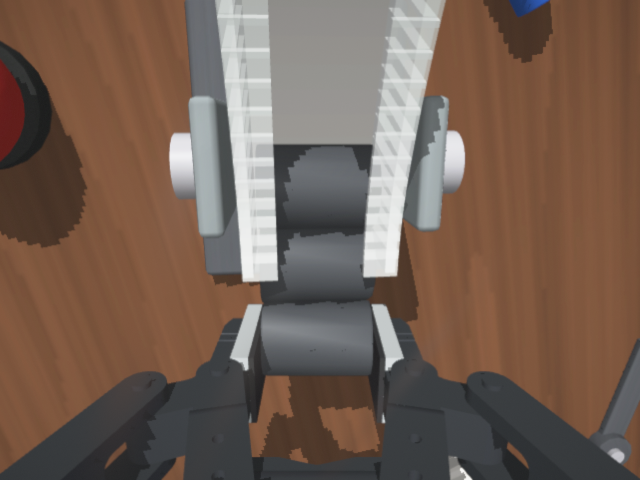

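Request:
send_rows(plan=[{"dp":[-0.5,-2,6],"turn":0,"jaw":0.2},{"dp":[-0.5,-2,10],"turn":0,"jaw":0.2},{"dp":[0,-2,15],"turn":0,"jaw":0.2},{"dp":[0,0,25],"turn":0,"jaw":0.2},{"dp":[0,0,0],"turn":0,"jaw":0.2}])

```text
t: 17.58
tcp_pos: [480.7, 160.1, 210.7]
ee_rot: [0.416, -0.53, 0.563, -0.479]
force: [0.1, 0.3, 0.1]
finger_gap: 0.415
```

```bash
python3 s.py;python3 - <<'E'
from h import *
im=eyes.get_image("wrist"); w=im[:,:,::-1]; cv2.imwrite("pics/w13.png",w)
E
```

```text
[ 0.099  0.019 -0.995] jawdir [ 0.976 -0.199  0.093] [480.7 160.1 210.7] grasp [486.1 161.1 157. ] F [0.1 0.3 0.1] gap 0.415 17.575
```

View pics/w13.png

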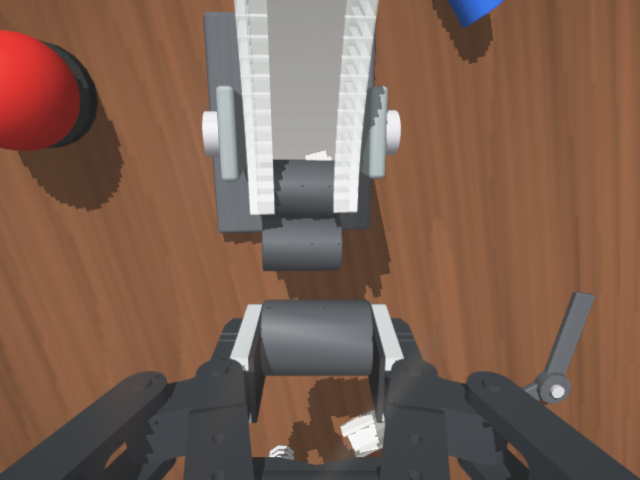

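Request:
send_rows(plan=[{"dp":[0,-40,40],"turn":10,"jaw":0.2},{"dp":[0,0,0],"turn":0,"jaw":0.2},{"dp":[0,-50,20],"turn":10,"jaw":0.2},{"dp":[0,0,0],"turn":0,"jaw":0.2}])

```text
t: 18.12
tcp_pos: [477.9, 74.4, 264.1]
ee_rot: [-0.501, 0.454, -0.473, 0.565]
force: [-0.2, 0.4, 0.2]
finger_gap: 0.411
```

```bash
python3 s.py
```

```text
[ 0.078  0.051 -0.996] jawdir [0.987 0.137 0.084] [477.9  74.4 264.1] grasp [482.1  77.1 210.3] F [-0.2  0.4  0.2] gap 0.411 18.125
```

Request:
send_rows(plan=[{"dp":[-3,-40,10],"turn":10,"jaw":0.2},{"dp":[0,0,0],"turn":0,"jaw":0.2},{"dp":[-3,-40,10],"turn":10,"jaw":0.2},{"dp":[0,0,0],"turn":0,"jaw":0.2},{"dp":[-3,-40,10],"turn":10,"jaw":0.2}])

```text
t: 18.75
tcp_pos: [464.9, -39.7, 286.2]
ee_rot: [-0.602, 0.316, -0.305, 0.667]
force: [0.4, -1.2, -0.8]
finger_gap: 0.412
```

Request:
send_rows(plan=[{"dp":[0,0,0],"turn":0,"jaw":0.2},{"dp":[-3,-40,10],"turn":10,"jaw":0.2},{"dp":[0,0,0],"turn":0,"jaw":0.2},{"dp":[-3,-40,10],"turn":10,"jaw":0.2},{"dp":[0,0,0],"turn":0,"jaw":0.2}])

```text
t: 19.38
tcp_pos: [458.3, -112.7, 300.8]
ee_rot: [-0.645, 0.214, -0.185, 0.709]
force: [-0.3, 0.2, -1.2]
finger_gap: 0.414
```

```bash
python3 s.py
```

```text
[-0.014  0.099 -0.995] jawdir [0.543 0.836 0.075] [ 458.3 -112.7  300.8] grasp [ 457.6 -107.4  247.1] F [-0.3  0.2 -1.2] gap 0.414 19.375
```

Request:
send_rows(plan=[{"dp":[-2,-45,10],"turn":10,"jaw":0.2},{"dp":[0,0,0],"turn":0,"jaw":0.2},{"dp":[-2,-45,10],"turn":10,"jaw":0.2},{"dp":[0,0,0],"turn":8,"jaw":0.2},{"dp":[0,0,0],"turn":0,"jaw":0.2}])

```text
t: 20.0
tcp_pos: [454.8, -192.1, 315.0]
ee_rot: [-0.675, 0.059, -0.008, 0.736]
force: [-0.1, -0.8, -1.2]
finger_gap: 0.411
```

```bash
python3 s.py;python3 - <<'E'
from h import *
st=ctrl.read_state();np.save("w14.npy",st,allow_pickle=True)
im=eyes.get_image("wrist"); w=im[:,:,::-1]; cv2.imwrite("pics/w14.png",w)
E
```

```text
[-0.067  0.089 -0.994] jawdir [0.098 0.992 0.082] [ 454.8 -192.1  315. ] grasp [ 451.2 -187.3  261.4] F [-0.1 -0.8 -1.2] gap 0.411 20.0
```

View pics/w14.png

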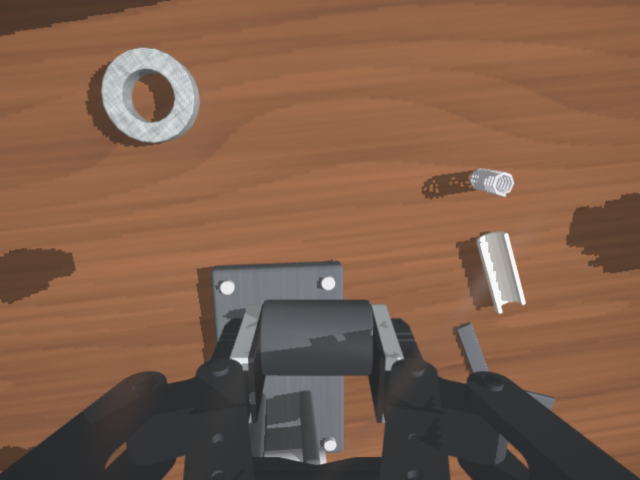

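Request:
send_rows(plan=[{"dp":[30,-5,40],"turn":0,"jaw":0.2},{"dp":[0,0,0],"turn":0,"jaw":0.2},{"dp":[45,-8,25],"turn":0,"jaw":0.2},{"dp":[0,0,0],"turn":0,"jaw":0.2},{"dp":[0,0,0],"turn":0,"jaw":0.2}])

```text
t: 20.68
tcp_pos: [528.0, -196.7, 372.9]
ee_rot: [-0.671, 0.07, -0.009, 0.738]
force: [-0.1, -0.1, -1.3]
finger_gap: 0.418
```

```bash
python3 s.py;python3 - <<'E'
from h import *
st=ctrl.read_state();np.save("w15.npy",st,allow_pickle=True)
im=eyes.get_image("wrist"); w=im[:,:,::-1]; cv2.imwrite("pics/w15.png",w)
E
```

```text
[-0.08   0.099 -0.992] jawdir [0.116 0.989 0.09 ] [ 528.  -196.7  372.9] grasp [ 523.7 -191.3  319.4] F [-0.1 -0.1 -1.3] gap 0.418 20.675
```

View pics/w15.png

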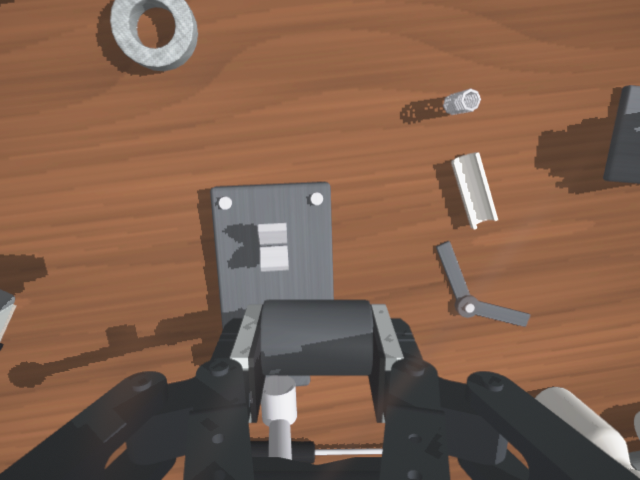

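Run:
```python
import cv2,numpy as np
w=cv2.imread("pics/w15.png")
o=cv2.resize(w[170:340,200:350],(600,680),interpolation=cv2.INTER_CUBIC)[:600]
cv2.imwrite("pics/w15z.png",o)
```

```text
(no output)
```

View pics/w15z.png

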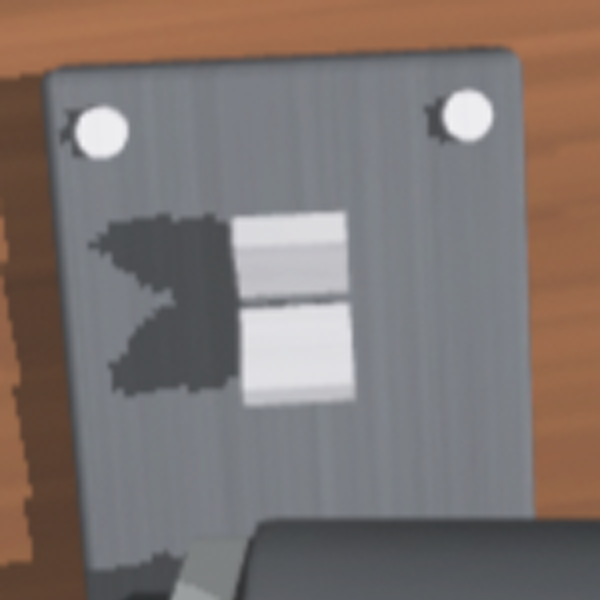

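Run:
```python
from h import *
st=np.load("w15.npy",allow_pickle=True).item(); W=cam("wrist",st)
f=lambda p,z: plane(W,(200+p[0]/4-.4,170+p[1]/4-.4),z)
c=[f(p,60) for p in [(232,216),(346,211),(243,405),(355,399)]]
for x in c: print(x.round(1))
print("centre",np.mean(c,0)); 
d=(c[1]-c[0])+(c[3]-c[2]); e=(c[2]-c[0])+(c[3]-c[1]); print(np.linalg.norm(d)/2,np.linalg.norm(e)/2,np.degrees(np.arctan2(d[1],d[0])),np.degrees(np.arctan2(e[1],e[0])))
v=[f(p,43.6) for p in [(240,303),(350,298)]]; print("vbot",v,(v[0]+v[1])/2)
s=[f(p,24) for p in [(101,132),(467,116)]]; print("screws",s,np.degrees(np.arctan2(*(s[1]-s[0])[1::-1])))
e1=[f(p,20) for p in [(48,72),(520,52),(532,515),(88,570)]]; print(e1)
# scene/side
S=cam("scene");D=cam("side")
n=np.mean(c,0); print(proj(S,n),proj(D,n))
```

```text
[ 523.1 -221.6   60. ]
[ 525.4 -195.7   60. ]
[ 567.8 -225.6   60. ]
[ 570.1 -199.5   60. ]
centre [ 546.60666376 -210.58664395   60.        ]
26.054709401070397 44.89307315231518 84.97744854647863 -5.004746351686052
vbot [array([ 547.23219002, -223.90091073,   43.6       ]), array([ 549.62323008, -197.60694826,   43.6       ])] [ 548.42771005 -210.75392949   43.6       ]
screws [array([ 504.51670851, -252.5390595 ,   24.        ]), array([ 512.08674831, -162.87970986,   24.        ])] 85.17389893792448
[array([ 488.77911708, -263.37276242,   20.        ]), array([ 498.38922109, -147.5297312 ,   20.        ]), array([ 620.39627541, -157.76220299,   20.        ]), array([ 618.09556382, -275.05477331,   20.        ])]
[237.39260514 228.18579456] [423.12533135 337.98514153]
```

Run:
```python
import cv2,numpy as np
w=cv2.imread("pics/w15.png")
o=cv2.resize(w[280:400,235:400],(660,480),interpolation=cv2.INTER_CUBIC)
cv2.imwrite("pics/w15b.png",np.clip(o*2.2,0,255).astype(np.uint8))
```

```text
(no output)
```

View pics/w15b.png

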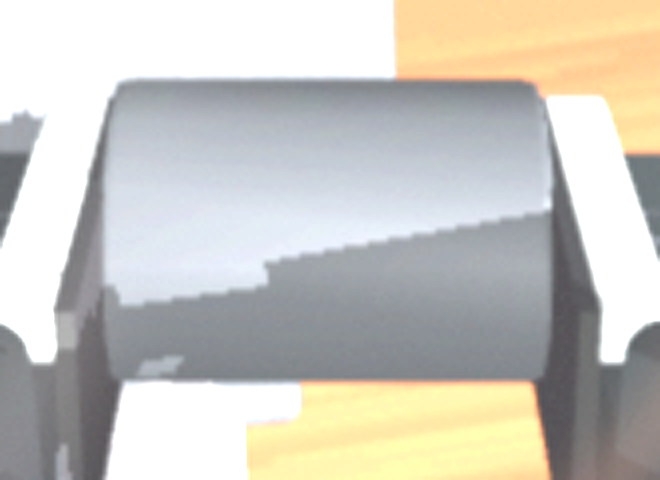

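Run:
```python
from h import *
st=np.load("w15.npy",allow_pickle=True).item(); p=eyes.camera_params("wrist");K,D,M=p["intrinsics"],p["dist"],p["mount"]
u=cv2.undistortPoints(np.array([[[317,299.5]],[[317,375.]]]),K,D)[:,0]
a=np.arctan(u[:,1]); mid=a.mean(); half=(a[1]-a[0])/2; L=13/np.sin(half)
c=np.array([u[0,0]*L*np.cos(mid),L*np.sin(mid),L*np.cos(mid),1]); t=M@c; print("tool",t)
T=R.from_quat(st["ee_rot"]).as_matrix(); print("world",T@t[:3]+st["tcp_pos"],"offset",T@t[:3],"axis",T[:,2],np.degrees(np.arctan2(T[1,2],T[0,2])))
```

```text
tool [-0.46643719 64.52728209  0.73852129  1.        ]
world [ 522.47724638 -189.51700984  309.05102304] offset [ -5.54560003   7.18384374 -63.89187602] axis [0.11593557 0.98920695 0.08960223] 83.31540019067309
```

Request:
send_rows(plan=[{"dp":[13,-11,-50],"turn":1.7,"jaw":0.2},{"dp":[0,0,0],"turn":0,"jaw":0.2},{"dp":[13,-10,-50],"turn":0,"jaw":0.2},{"dp":[0,0,0],"turn":0,"jaw":0.2},{"dp":[0,0,0],"turn":0,"jaw":0.2}])

```text
t: 21.35
tcp_pos: [553.6, -217.3, 278.3]
ee_rot: [-0.673, 0.059, -0.002, 0.737]
force: [-0.6, -0.3, -0.4]
finger_gap: 0.417
```

```bash
python3 s.py; python3 look.py p1 180 170 120 120 380 260 100 100;python3 - <<'E'
from h import *
im=eyes.get_image("wrist"); w=im[:,:,::-1]; cv2.imwrite("pics/w16.png",w)
E
```

```text
[-0.077  0.094 -0.993] jawdir [0.091 0.992 0.087] [ 553.6 -217.3  278.3] grasp [ 549.4 -212.2  224.7] F [-0.6 -0.3 -0.4] gap 0.417 21.35
```

View pics/p1.png

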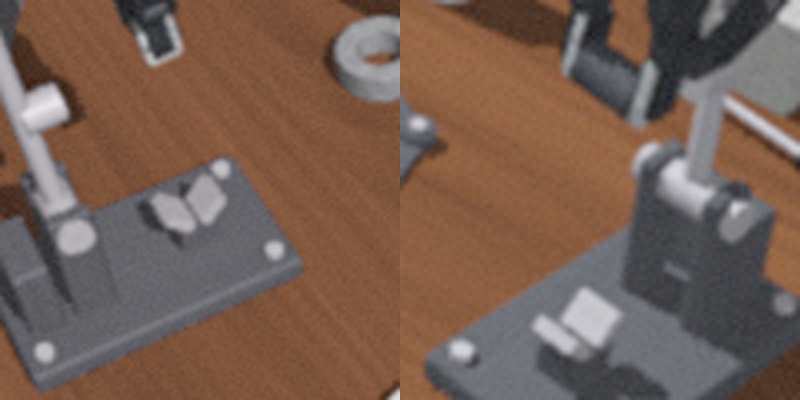

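View pics/w16.png

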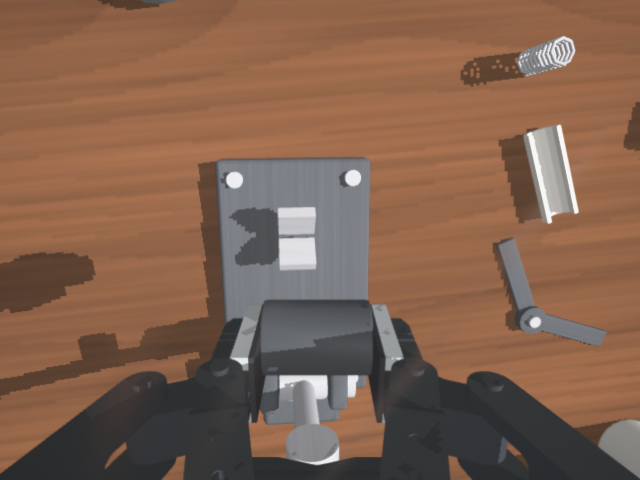

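```bash
python3 - <<'E'
from h import *
st=ctrl.read_state(); W=cam("wrist",st)
c=[plane(W,p,60) for p in [(278,208.5),(315,207.5),(279.5,270),(316.5,268)]]
print("nest",np.mean(c,0),np.linalg.norm(c[0]-c[1]),np.linalg.norm(c[0]-c[2]))
T=R.from_quat(st["ee_rot"]).as_matrix();D=cam("side");S=cam("scene")
for t in [(-2,61,.7),(-.5,64.5,.7),(-4,55,.7)]:
    w=st["tcp_pos"]+T@t; print(t,w.round(1),proj(D,w).round(1))
# nest in side view, block corners seen: ridge
for w in c: print(proj(D,w).round(1),proj(S,w).round(1))
E
python3 - <<'E'
import cv2
d=cv2.imread("pics/p1d.png"); cv2.imwrite("pics/p1zz.png",cv2.resize(d[260:360,400:500],(600,600),interpolation=cv2.INTER_CUBIC))
E
```

```text
nest [ 547.12259715 -210.53401285   60.        ] 25.456202521589717 43.961250906089816
(-2, 61, 0.7) [ 546.7 -210.6  217.1] [432. 279.]
(-0.5, 64.5, 0.7) [ 547.9 -210.4  213.5] [432.1 280.2]
(-4, 55, 0.7) [ 545.2 -211.   223.3] [432.1 276.9]
[420.8 345.8] [243.5 221.1]
[411.9 339.3] [248.2 228.1]
[434.8 336.5] [226.1 228.4]
[425.3 330.1] [230.9 235.7]
```

View pics/p1zz.png

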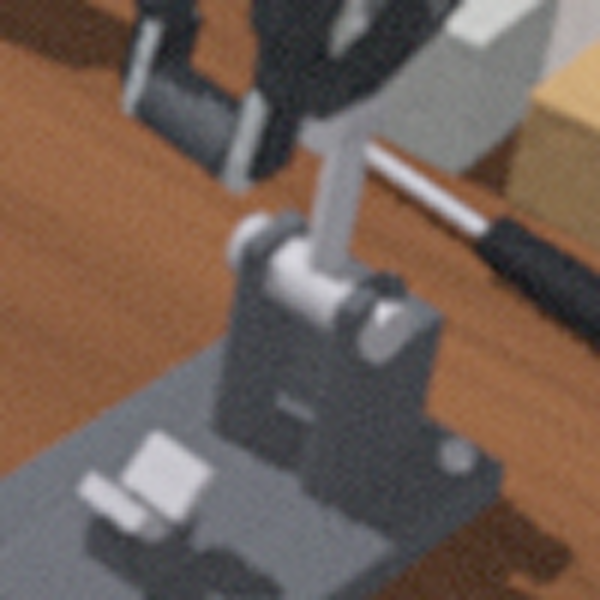

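Request:
send_rows(plan=[{"dp":[0,0,-50],"turn":0,"jaw":0.2},{"dp":[0,0,0],"turn":0,"jaw":0.2},{"dp":[0,0,-45],"turn":0,"jaw":0.2},{"dp":[0,0,0],"turn":0,"jaw":0.2},{"dp":[0,0,0],"turn":0,"jaw":0.2}])

```text
t: 22.12
tcp_pos: [558.4, -219.9, 195.3]
ee_rot: [-0.677, 0.054, -0.007, 0.734]
force: [0.2, -0.7, 0.2]
finger_gap: 0.413
```

```bash
python3 s.py
python3 - <<'E'
from h import *
st=ctrl.read_state();T=R.from_quat(st["ee_rot"]).as_matrix();print(st["tcp_pos"]+T@[-2,61,.7],st["tcp_pos"]+T@[-.5,64.5,.7])
E
```

```text
[-0.062  0.084 -0.995] jawdir [0.089 0.993 0.078] [ 558.4 -219.9  195.3] grasp [ 555.1 -215.4  141.6] F [ 0.2 -0.7  0.2] gap 0.413 22.125
[ 552.69676329 -213.91023997  134.79062329] [ 553.97208747 -213.74278488  131.20656037]
```

Request:
send_rows(plan=[{"dp":[-6,3,-25],"turn":0,"jaw":0.2},{"dp":[0,0,0],"turn":0,"jaw":0.2},{"dp":[0,0,-22],"turn":0,"jaw":0.2},{"dp":[0,0,0],"turn":0,"jaw":0.2},{"dp":[0,0,0],"turn":0,"jaw":0.2}])

```text
t: 22.75
tcp_pos: [557.3, -219.9, 157.1]
ee_rot: [-0.68, 0.049, -0.012, 0.732]
force: [-0.3, 0.4, -0.1]
finger_gap: 0.415
```

```bash
python3 s.py
python3 - <<'E'
from h import *
st=ctrl.read_state();T=R.from_quat(st["ee_rot"]).as_matrix();print(st["tcp_pos"]+T@[-2,61,.7],st["tcp_pos"]+T@[-.5,64.5,.7])
im=eyes.get_image("wrist"); w=im[:,:,::-1]; cv2.imwrite("pics/w17.png",w)
E
python3 look.py p2 180 170 120 120 380 260 100 100
```

```text
[-0.049  0.075 -0.996] jawdir [0.088 0.994 0.071] [ 557.3 -219.9  157.1] grasp [ 554.6 -215.8  103.4] F [-0.3  0.4 -0.1] gap 0.415 22.75
[ 552.36255844 -214.38818088   96.5534261 ] [ 553.68300967 -214.24977676   92.98449729]
```

View pics/p2.png

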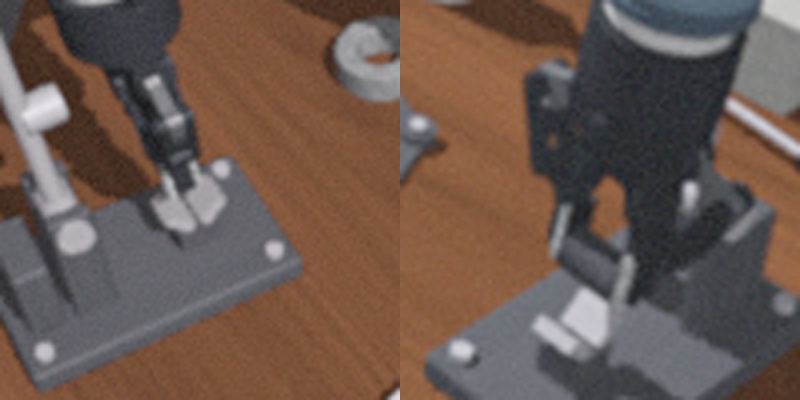

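View pics/w17.png

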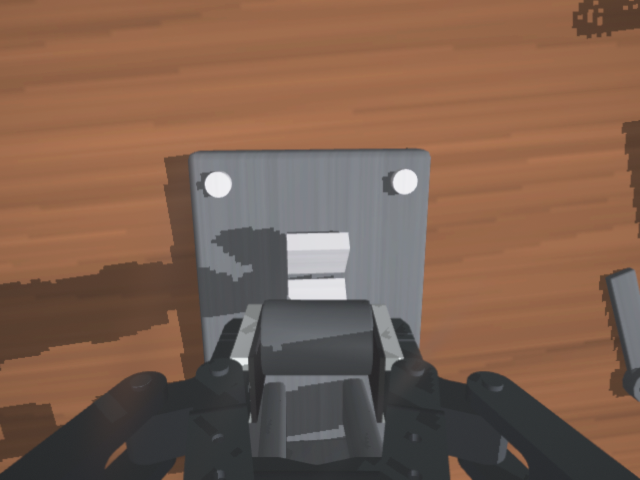

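Request:
send_rows(plan=[{"dp":[-6,4,-6],"turn":0,"jaw":0.2},{"dp":[-1,1,-8],"turn":0,"jaw":0.2},{"dp":[-1,0.5,-6],"turn":0,"jaw":0.2},{"dp":[0,0,0],"turn":0,"jaw":0.2}])

```text
t: 23.4
tcp_pos: [547.9, -213.4, 135.2]
ee_rot: [-0.679, 0.049, -0.011, 0.732]
force: [0.8, -0.5, 0.9]
finger_gap: 0.409
```

```bash
cat > b.py <<'E'
from h import *
st=ctrl.read_state();T=R.from_quat(st["ee_rot"]).as_matrix();print((st["tcp_pos"]+T@[-2,61,.7]).round(1),(st["tcp_pos"]+T@[-.5,64.5,.7]).round(1))
E
python3 s.py;python3 b.py
```

```text
[-0.051  0.076 -0.996] jawdir [0.088 0.994 0.072] [ 547.9 -213.4  135.2] grasp [ 545.2 -209.3   81.4] F [ 0.8 -0.5  0.9] gap 0.409 23.4
[ 542.9 -207.9   74.6] [ 544.2 -207.7   71. ]
```

Request:
send_rows(plan=[{"dp":[3.5,-2.8,-3],"turn":0,"jaw":0.2},{"dp":[0,0,-3],"turn":0,"jaw":0.2},{"dp":[0,0,0],"turn":0,"jaw":0.2}])

```text
t: 23.78
tcp_pos: [552.0, -216.7, 128.9]
ee_rot: [-0.68, 0.049, -0.012, 0.732]
force: [-0.3, 0.5, -0.1]
finger_gap: 0.416
```

```bash
python3 s.py;python3 b.py;python3 look.py p3 200 190 70 70 395 295 60 60;python3 - <<'E'
from h import *
im=eyes.get_image("wrist"); w=im[:,:,::-1]; cv2.imwrite("pics/w18.png",w)
E
```

```text
[-0.05   0.076 -0.996] jawdir [0.088 0.994 0.071] [ 552.  -216.7  128.9] grasp [ 549.3 -212.6   75.1] F [-0.3  0.5 -0.1] gap 0.416 23.775
[ 547.1 -211.2   68.3] [ 548.4 -211.1   64.7]
```

View pics/p3.png

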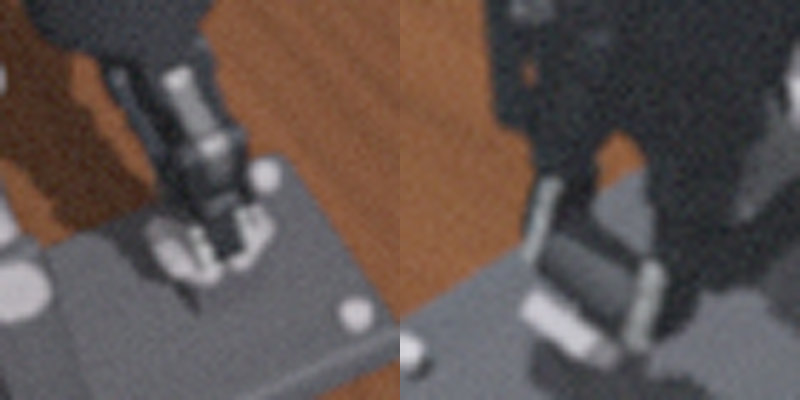

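View pics/w18.png

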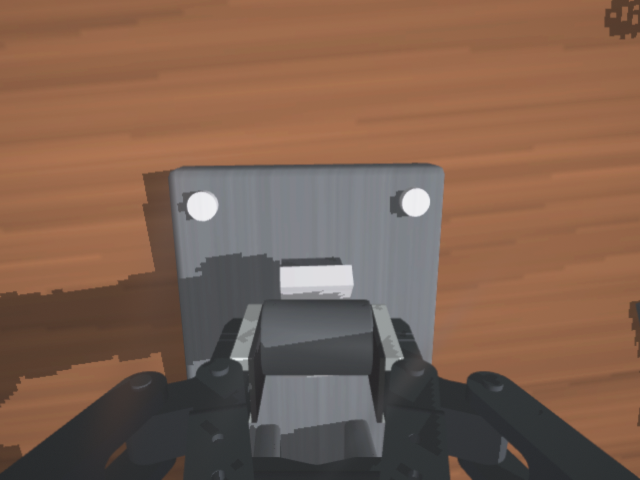

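Request:
send_rows(plan=[{"dp":[-0.3,0.2,-2.5],"turn":0,"jaw":0.2},{"dp":[0,0,0],"turn":0,"jaw":0.2}])

```text
t: 24.18
tcp_pos: [551.8, -216.5, 126.8]
ee_rot: [-0.68, 0.049, -0.012, 0.732]
force: [-0.4, -0.7, 0.5]
finger_gap: 0.412
```

```bash
python3 s.py;python3 b.py
```

```text
[-0.049  0.075 -0.996] jawdir [0.088 0.994 0.071] [ 551.8 -216.5  126.8] grasp [ 549.2 -212.5   73. ] F [-0.4 -0.7  0.5] gap 0.412 24.175
[ 546.9 -211.1   66.2] [ 548.2 -210.9   62.7]
```

Request:
send_rows(plan=[{"dp":[0,0,-2],"turn":0,"jaw":0.2},{"dp":[0,0,0],"turn":0,"jaw":0.2}])

```text
t: 24.42
tcp_pos: [552.0, -216.6, 124.9]
ee_rot: [-0.68, 0.049, -0.012, 0.732]
force: [-0.2, 0.3, -0.5]
finger_gap: 0.417
```

```bash
python3 s.py;python3 b.py
```

```text
[-0.049  0.075 -0.996] jawdir [0.087 0.994 0.071] [ 552.  -216.6  124.9] grasp [ 549.4 -212.5   71.1] F [-0.2  0.3 -0.5] gap 0.417 24.425
[ 547.1 -211.1   64.3] [ 548.4 -211.    60.7]
```

No contact yet, so I'll keep lowering.

Request:
send_rows(plan=[{"dp":[0,0,-2],"turn":0,"jaw":0.2},{"dp":[0,0,0],"turn":0,"jaw":0.2}])

```text
t: 24.68
tcp_pos: [552.9, -217.0, 123.6]
ee_rot: [-0.68, 0.048, -0.013, 0.731]
force: [0.0, 0.2, 0.5]
finger_gap: 0.416
```

Request:
send_rows(plan=[{"dp":[0,0,-2],"turn":0,"jaw":0.2},{"dp":[0,0,0],"turn":0,"jaw":0.2}])

```text
t: 24.92
tcp_pos: [553.7, -217.4, 122.6]
ee_rot: [-0.681, 0.047, -0.013, 0.731]
force: [-0.7, 1.0, 1.1]
finger_gap: 0.411
```

```bash
python3 s.py;python3 b.py;python3 look.py p4 200 190 70 70 395 295 60 60
```

```text
[-0.045  0.073 -0.996] jawdir [0.087 0.994 0.069] [ 553.7 -217.4  122.6] grasp [ 551.3 -213.5   68.8] F [-0.7  1.   1.1] gap 0.411 24.925
[ 549.  -212.1   61.9] [ 550.4 -212.    58.4]
```

View pics/p4.png

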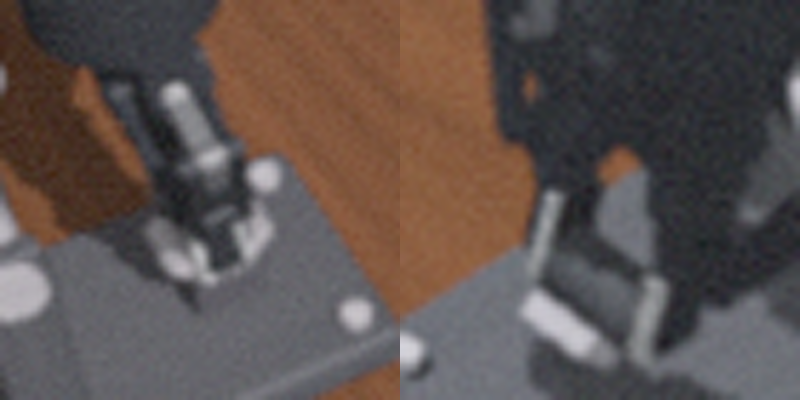

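Request:
send_rows(plan=[{"dp":[-2,1.2,-1],"turn":0,"jaw":0.2},{"dp":[0,0,0],"turn":0,"jaw":0.2}])

```text
t: 25.28
tcp_pos: [553.3, -217.1, 122.6]
ee_rot: [-0.682, 0.046, -0.015, 0.73]
force: [0.2, 0.9, 0.5]
finger_gap: 0.41
```

```bash
python3 s.py;python3 b.py
```

```text
[-0.04   0.07  -0.997] jawdir [0.087 0.994 0.067] [ 553.3 -217.1  122.6] grasp [ 551.2 -213.3   68.8] F [0.2 0.9 0.5] gap 0.41 25.275
[ 549. -212.   62.] [ 550.3 -211.9   58.4]
```

Request:
send_rows(plan=[{"dp":[-4,2,-3],"turn":0,"jaw":0.2},{"dp":[0,0,0],"turn":0,"jaw":0.2}])

```text
t: 25.52
tcp_pos: [552.7, -216.9, 122.6]
ee_rot: [-0.683, 0.042, -0.019, 0.729]
force: [-0.7, 0.1, -0.5]
finger_gap: 0.412
```

```bash
python3 s.py;python3 b.py
```

```text
[-0.03   0.065 -0.997] jawdir [0.087 0.994 0.063] [ 552.7 -216.9  122.6] grasp [ 551.1 -213.4   68.8] F [-0.7  0.1 -0.5] gap 0.412 25.525
[ 548.9 -212.    61.9] [ 550.3 -211.9   58.4]
```

Request:
send_rows(plan=[{"dp":[0,0,0],"turn":0,"jaw":0.5},{"dp":[0,0,0],"turn":0,"jaw":0.6},{"dp":[0,0,0],"turn":0,"jaw":0.7}])

```text
t: 25.9
tcp_pos: [550.1, -215.5, 120.1]
ee_rot: [-0.682, 0.044, -0.016, 0.73]
force: [-0.4, -0.4, 0.4]
finger_gap: 0.7
```

```bash
python3 s.py;python3 look.py p5 200 190 70 70 395 295 60 60;python3 - <<'E'
from h import *
im=eyes.get_image("wrist"); w=im[:,:,::-1]; cv2.imwrite("pics/w19.png",w)
E
```

```text
[-0.037  0.069 -0.997] jawdir [0.087 0.994 0.066] [ 550.1 -215.5  120.1] grasp [ 548.1 -211.8   66.2] F [-0.4 -0.4  0.4] gap 0.7 25.9
```

View pics/p5.png

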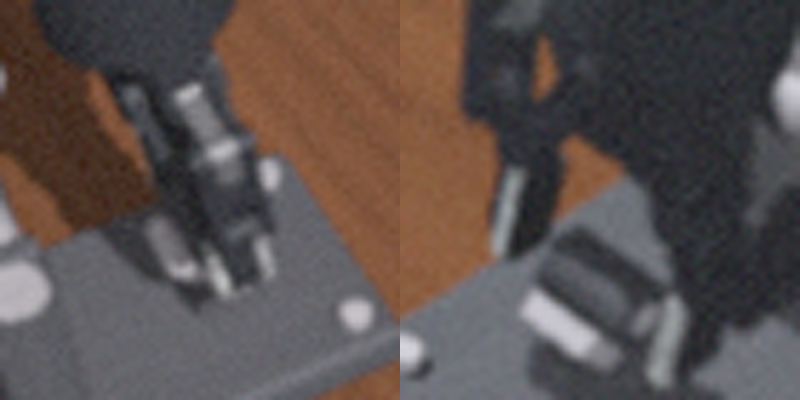

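View pics/w19.png

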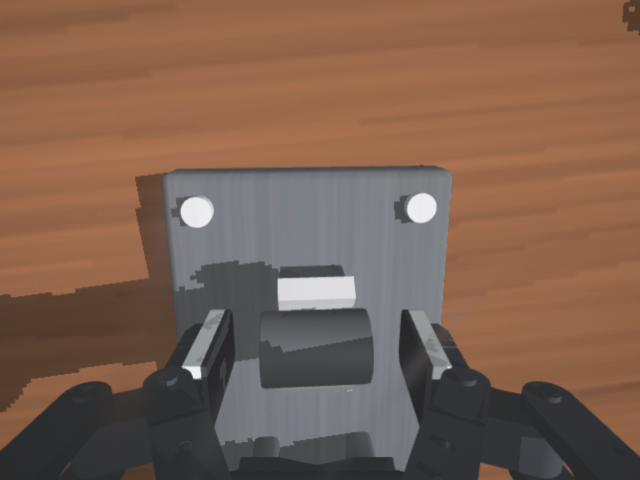

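Request:
send_rows(plan=[{"dp":[0,0,25],"turn":0,"jaw":0.7},{"dp":[0,0,50],"turn":0,"jaw":0.7},{"dp":[-20,10,60],"turn":0,"jaw":0.7},{"dp":[0,0,0],"turn":0,"jaw":0.7},{"dp":[-40,10,40],"turn":0,"jaw":0.7}])

```text
t: 26.68
tcp_pos: [487.9, -194.4, 292.3]
ee_rot: [-0.68, 0.048, -0.013, 0.732]
force: [0.3, -0.9, 0.2]
finger_gap: 0.7
```

```bash
python3 s.py;python3 - <<'E'
from h import *
st=ctrl.read_state();np.save("w20.npy",st,allow_pickle=True)
im=eyes.get_image("wrist"); w=im[:,:,::-1]; cv2.imwrite("pics/w20.png",w)
E
python3 look.py p6 200 190 70 70 395 295 60 60
```

```text
[-0.047  0.076 -0.996] jawdir [0.088 0.994 0.072] [ 487.9 -194.4  292.3] grasp [ 485.3 -190.2  238.5] F [ 0.3 -0.9  0.2] gap 0.7 26.675
```

View pics/w20.png

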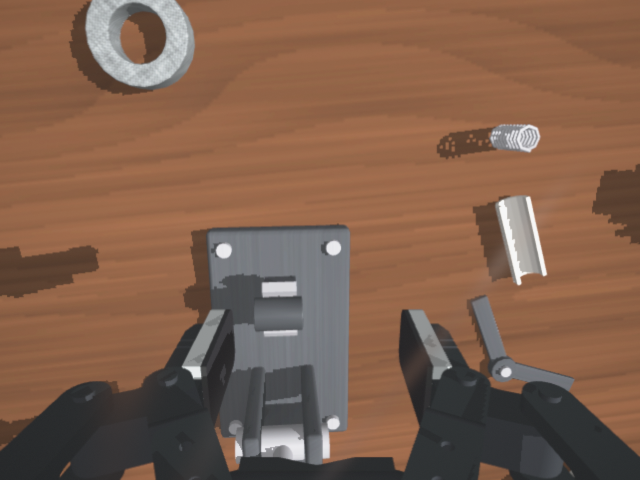

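View pics/p6.png

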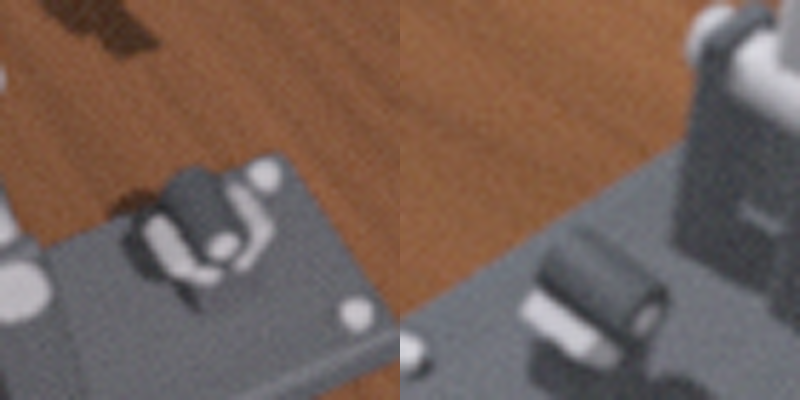

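Request:
send_rows(plan=[{"dp":[0,45,10],"turn":9.5,"jaw":0.7},{"dp":[0,50,5],"turn":9.5,"jaw":0.7},{"dp":[0,50,0],"turn":9.5,"jaw":0.7},{"dp":[0,50,0],"turn":9.5,"jaw":0.7},{"dp":[3,50,0],"turn":9.5,"jaw":0.7}])

```text
t: 27.45
tcp_pos: [491.3, 53.1, 307.5]
ee_rot: [-0.639, -0.237, 0.286, 0.673]
force: [0.3, -0.7, 1.0]
finger_gap: 0.703
```

```bash
python3 s.py
```

```text
[-0.082  0.019 -0.996] jawdir [-0.686  0.725  0.07 ] [491.3  53.1 307.5] grasp [486.9  54.1 253.7] F [ 0.3 -0.7  1. ] gap 0.703 27.45
```

Request:
send_rows(plan=[{"dp":[5,55,0],"turn":9.5,"jaw":0.7},{"dp":[5,55,0],"turn":9.5,"jaw":0.7},{"dp":[5,55,0],"turn":9,"jaw":0.7},{"dp":[5,35,0],"turn":6,"jaw":0.7},{"dp":[0,0,0],"turn":0,"jaw":0.7}])

```text
t: 28.08
tcp_pos: [510.0, 263.6, 298.5]
ee_rot: [-0.535, -0.418, 0.481, 0.555]
force: [-0.5, 0.5, -0.1]
finger_gap: 0.702
```

```bash
python3 s.py;python3 - <<'E'
from h import *
st=ctrl.read_state();np.save("w21.npy",st,allow_pickle=True)
im=eyes.get_image("wrist"); w=im[:,:,::-1]; cv2.imwrite("pics/w21.png",w)
E
```

```text
[-0.087 -0.035 -0.996] jawdir [-0.978  0.192  0.079] [510.  263.6 298.5] grasp [505.3 261.7 244.7] F [-0.5  0.5 -0.1] gap 0.702 28.075
```

View pics/w21.png

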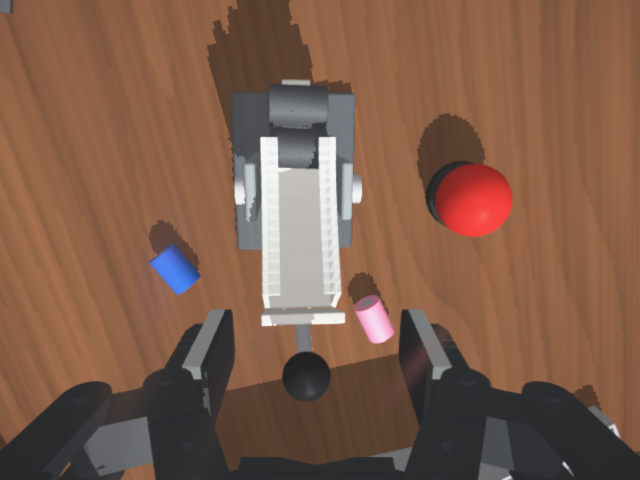

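Run:
```python
from dots import *
st=np.load("w21.npy",allow_pickle=True).item(); W=cam("wrist",st)
for q in (.7,.74,.78):
    p=.42-q; X=m*np.cos(p)+np.array([0,0,np.sin(p)]); Z=np.array([0,0,np.cos(p)])-m*np.sin(p); k=P-105*X+50*Z
    print(q,k.round(1),proj(W,k).round(1), plane(W,(306,376),k[2]).round(1))
T=R.from_quat(st["ee_rot"]).as_matrix(); print("off",T@[0,58,0])
```

```text
0.7 [516.  314.  177.1] [303.9 378.4] [514.7 312.9 177.1]
0.74 [515.4 310.9 180.5] [304.2 376.7] [514.4 310.8 180.5]
0.78 [514.7 307.7 183.8] [304.6 374.5] [514.2 308.7 183.8]
off [ -5.04954602  -2.03788566 -57.74382311]
```

Request:
send_rows(plan=[{"dp":[9,49,-5],"turn":0,"jaw":0.7},{"dp":[0,0,0],"turn":0,"jaw":0.7},{"dp":[0,0,-30],"turn":0,"jaw":0.7},{"dp":[0,0,0],"turn":0,"jaw":0.7}])

```text
t: 28.62
tcp_pos: [519.8, 307.3, 259.0]
ee_rot: [-0.537, -0.412, 0.48, 0.558]
force: [-0.5, 0.1, 0.1]
finger_gap: 0.7
```

```bash
python3 s.py;python3 - <<'E'
from dots import *
st=ctrl.read_state();W=cam("wrist",st);print(proj(W,[514.4,310.8,180.5]))
im=eyes.get_image("wrist"); w=im[:,:,::-1]; cv2.imwrite("pics/w22.png",w)
E
```

```text
[-0.093 -0.039 -0.995] jawdir [-0.976  0.204  0.083] [519.8 307.3 259. ] grasp [514.8 305.1 205.2] F [-0.5  0.1  0.1] gap 0.7 28.625
[313.22815507 332.14505256]
```

View pics/w22.png

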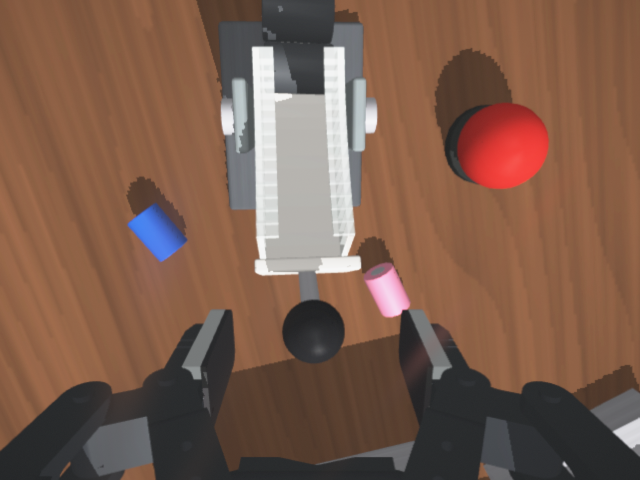

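Request:
send_rows(newtons=30, plan=[{"dp":[0,6,-22],"turn":0,"jaw":0.7},{"dp":[0,0,0],"turn":0,"jaw":0.5}])

```text
t: 28.92
tcp_pos: [522.1, 312.8, 239.7]
ee_rot: [-0.539, -0.413, 0.478, 0.557]
force: [0.0, 0.3, -0.9]
finger_gap: 0.513
```

```bash
python3 s.py
```

```text
[-0.087 -0.037 -0.996] jawdir [-0.975  0.206  0.077] [522.1 312.8 239.7] grasp [517.4 310.8 186. ] F [ 0.   0.3 -0.9] gap 0.513 28.925
```

Request:
send_rows(newtons=30, plan=[{"dp":[-2.5,0,-2],"turn":0,"jaw":0.4},{"dp":[0,0,0],"turn":0,"jaw":0.1},{"dp":[0,0,0],"turn":0,"jaw":0.1},{"dp":[0,0,0],"turn":0,"jaw":0.1}])

```text
t: 29.42
tcp_pos: [520.0, 312.6, 238.2]
ee_rot: [-0.539, -0.414, 0.477, 0.557]
force: [1.0, 0.0, -2.2]
finger_gap: 0.254
```

```bash
python3 s.py
```

```text
[-0.085 -0.037 -0.996] jawdir [-0.976  0.206  0.076] [520.  312.6 238.2] grasp [515.4 310.6 184.4] F [ 1.   0.  -2.2] gap 0.254 29.425
```

Request:
send_rows(plan=[{"dp":[0.8,3.8,-4.3],"turn":0,"jaw":0.1},{"dp":[0.7,3.6,-4.5],"turn":0,"jaw":0.1},{"dp":[0.7,3.4,-4.7],"turn":0,"jaw":0.1},{"dp":[0.6,3.2,-4.8],"turn":0,"jaw":0.1},{"dp":[0.6,2.9,-5],"turn":0,"jaw":0.1}])

```text
t: 30.05
tcp_pos: [523.6, 331.0, 215.8]
ee_rot: [-0.539, -0.414, 0.477, 0.557]
force: [-2.0, -0.9, 4.2]
finger_gap: 0.255
```

```bash
cat > q2.py <<'E'
from h import *
st=ctrl.read_state();T=R.from_quat(st["ee_rot"]).as_matrix();p=st["tcp_pos"]
B=np.array([520.0,312.6,238.2]); d=p-B
phi=np.arcsin(np.sin(.765)+d[2]/116.3)
print(p.round(1),"F",st["force"].round(1),"gap",round(st["finger_gap"],3),"q",(phi-.025).round(3),"tilt",T[:2,1].round(3))
def tg(ph): h=116.3*(np.cos(ph)-np.cos(.765)); return B+np.array([.2*h,.98*h,116.3*(np.sin(ph)-np.sin(.765))])
prev=p
for i in range(1,6):
    t=tg(max(.0,phi-.05*i)); print((t-prev).round(1)); prev=t
E
python3 q2.py
```

```text
[523.6 331.  215.8] F [-2.  -0.9  4.2] gap 0.255 q 0.499 tilt [-0.084 -0.037]
[ 0.4  0.8 -5.1]
[ 0.5  2.5 -5.2]
[ 0.5  2.2 -5.4]
[ 0.4  1.9 -5.5]
[ 0.3  1.7 -5.6]
```

Request:
send_rows(plan=[{"dp":[0.4,0.9,-5.1],"turn":0,"jaw":0.1},{"dp":[0.5,2.4,-5.2],"turn":0,"jaw":0.1},{"dp":[0.5,2.1,-5.4],"turn":0,"jaw":0.1},{"dp":[0.4,1.8,-5.5],"turn":0,"jaw":0.1},{"dp":[0.3,1.6,-5.6],"turn":0,"jaw":0.1}])

```text
t: 30.68
tcp_pos: [525.8, 343.0, 188.2]
ee_rot: [-0.538, -0.416, 0.476, 0.558]
force: [-1.8, 1.5, 3.7]
finger_gap: 0.26
```

```bash
python3 q2.py
```

```text
[525.8 343.  188.2] F [-1.8  1.5  3.7] gap 0.26 q 0.24 tilt [-0.083 -0.032]
[ 0.1 -1.3 -5.6]
[ 0.2  1.1 -5.7]
[ 0.2  0.8 -5.8]
[ 0.1  0.5 -5.8]
[ 0.   0.2 -5.8]
```

Request:
send_rows(plan=[{"dp":[0.1,-1,-5.6],"turn":0,"jaw":0.1},{"dp":[0.2,1,-5.7],"turn":0,"jaw":0.1},{"dp":[0.2,0.8,-5.8],"turn":0,"jaw":0.1},{"dp":[0.1,0.5,-5.8],"turn":0,"jaw":0.1},{"dp":[0,0.2,-5.8],"turn":0,"jaw":0.1}])

```text
t: 31.3
tcp_pos: [526.5, 347.1, 157.9]
ee_rot: [-0.537, -0.418, 0.474, 0.559]
force: [-1.8, 0.9, 3.1]
finger_gap: 0.257
```

```bash
python3 q2.py;python3 look.py t7 320 310 120 120 220 200 100 100
```

```text
[526.5 347.1 157.9] F [-1.8  0.9  3.1] gap 0.257 q -0.023 tilt [-0.081 -0.027]
[-0.  -2.8 -0.3]
[0. 0. 0.]
[0. 0. 0.]
[0. 0. 0.]
[0. 0. 0.]
```

View pics/t7.png

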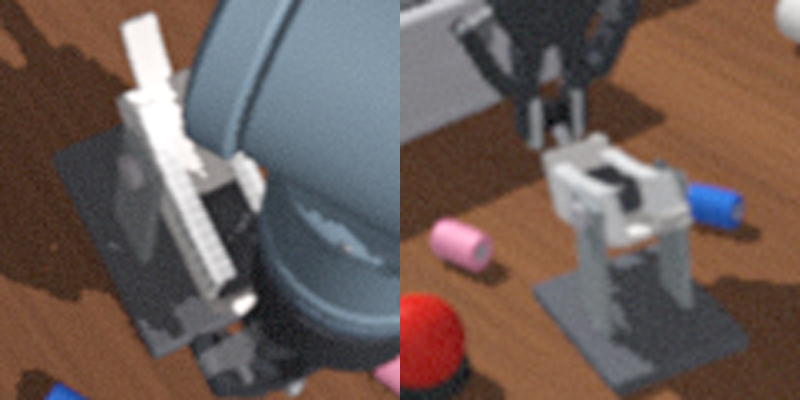

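Request:
send_rows(plan=[{"dp":[0,-1,-4],"turn":0,"jaw":0.1},{"dp":[0,-1,-4],"turn":0,"jaw":0.1}])

```text
t: 31.65
tcp_pos: [526.6, 346.7, 152.8]
ee_rot: [-0.536, -0.418, 0.474, 0.559]
force: [-13.9, 1.3, 24.9]
finger_gap: 0.256
```

```bash
python3 q2.py
```

```text
[526.6 346.7 152.8] F [-13.9   1.3  24.9] gap 0.256 q -0.067 tilt [-0.081 -0.024]
[-0.1 -2.3  4.8]
[0. 0. 0.]
[0. 0. 0.]
[0. 0. 0.]
[0. 0. 0.]
```

Request:
send_rows(plan=[{"dp":[0,0,2],"turn":0,"jaw":0.1},{"dp":[0,0,0],"turn":0,"jaw":0.5},{"dp":[0,0,0],"turn":0,"jaw":0.7},{"dp":[0,0,0],"turn":0,"jaw":0.7},{"dp":[0,0,25],"turn":0,"jaw":0.7}])

```text
t: 32.28
tcp_pos: [525.4, 344.0, 176.3]
ee_rot: [-0.537, -0.416, 0.476, 0.559]
force: [0.5, -0.8, 0.7]
finger_gap: 0.698
```

Request:
send_rows(plan=[{"dp":[0,0,50],"turn":0,"jaw":0.7},{"dp":[-5,-20,60],"turn":0,"jaw":0.7},{"dp":[-10,-50,20],"turn":0,"jaw":0.7},{"dp":[0,0,0],"turn":0,"jaw":0.7}])

```text
t: 32.78
tcp_pos: [510.5, 271.3, 310.7]
ee_rot: [-0.538, -0.416, 0.476, 0.558]
force: [0.2, 0.0, -0.5]
finger_gap: 0.699
```

```bash
python3 s.py;python3 - <<'E'
from dots import *
st=ctrl.read_state();np.save("w23.npy",st,allow_pickle=True)
im=eyes.get_image("wrist"); w=im[:,:,::-1]; cv2.imwrite("pics/w23.png",w)
E
```

```text
[-0.084 -0.031 -0.996] jawdir [-0.976  0.205  0.076] [510.5 271.3 310.7] grasp [506.  269.7 257. ] F [ 0.2  0.  -0.5] gap 0.699 32.775
```

View pics/w23.png

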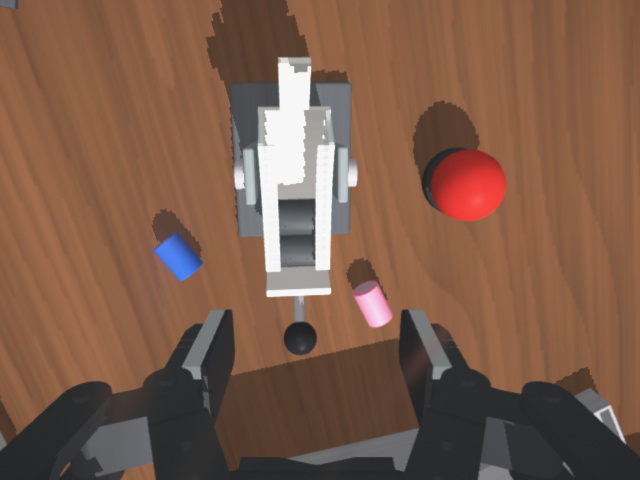

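```bash
python3 - <<'E'
from dots import *
st=np.load("w23.npy",allow_pickle=True).item(); W=cam("wrist",st)
for q in (0,.05,.1):
    p=.42-q; X=m*np.cos(p)+np.array([0,0,np.sin(p)]); Z=np.array([0,0,np.cos(p)])-m*np.sin(p); k=P-105*X+50*Z
    print(q,"knob",proj(W,k).round(1),"b2 at -106",proj(W,P+70*X-106*X+16*Z).round(1),"b3 at -132",proj(W,P+70*X-132*X+16*Z).round(1))
E
python3 s.py
```

```text
0 knob [298.2 335.8] b2 at -106 [296.3 231.1] b3 at -132 [296.4 259.7]
0.05 knob [298.5 339.3] b2 at -106 [296.4 231.8] b3 at -132 [296.6 261.7]
0.1 knob [298.8 342.5] b2 at -106 [296.5 232.3] b3 at -132 [296.7 263.5]
[-0.084 -0.03  -0.996] jawdir [-0.976  0.204  0.076] [510.7 272.6 310.3] grasp [506.1 271.  256.5] F [0.5 0.6 0.3] gap 0.702 32.825
```

```bash
python3 look.py t8 320 310 120 120 230 215 70 70
python3 - <<'E'
import cv2,numpy as np
a=cv2.imread("pics/t8.png");s=cv2.imread("pics/scene0.png");d=cv2.imread("pics/side0.png")
f=lambda i,x,y,w:cv2.resize(i[y:y+w,x:x+w],(400,400),interpolation=cv2.INTER_CUBIC)
o=np.vstack([a,np.hstack([f(s,320,310,120),f(d,230,215,70)])]);cv2.imwrite("pics/t8c.png",cv2.resize(o,(600,600)))
E
```

```text
(no output)
```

View pics/t8c.png

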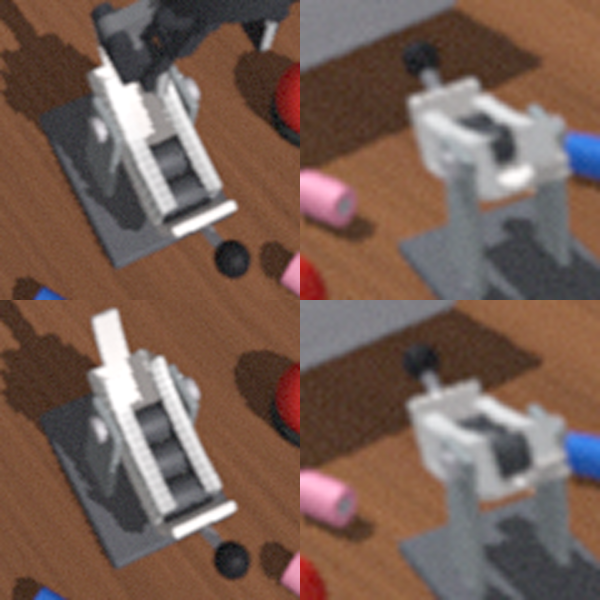

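Request:
send_rows(plan=[{"dp":[5,-45,25],"turn":-9.5,"jaw":0.7},{"dp":[5,-50,25],"turn":-9.5,"jaw":0.7},{"dp":[5,-50,25],"turn":-9.5,"jaw":0.7},{"dp":[5,-55,15],"turn":-9.5,"jaw":0.7},{"dp":[8,-55,10],"turn":-9.5,"jaw":0.7}])

```text
t: 33.55
tcp_pos: [536.8, 19.3, 402.9]
ee_rot: [-0.656, -0.157, 0.211, 0.708]
force: [0.9, -0.2, -0.3]
finger_gap: 0.698
```

Request:
send_rows(plan=[{"dp":[10,-55,5],"turn":-9.5,"jaw":0.7},{"dp":[10,-55,5],"turn":-9.5,"jaw":0.7},{"dp":[10,-50,5],"turn":-9.5,"jaw":0.7},{"dp":[10,-40,0],"turn":-6,"jaw":0.7},{"dp":[0,0,0],"turn":0,"jaw":0.7}])

```text
t: 34.17
tcp_pos: [579.6, -188.1, 411.2]
ee_rot: [-0.67, 0.055, -0.014, 0.74]
force: [0.1, 0.8, 0.3]
finger_gap: 0.702
```

```bash
python3 s.py
```

```text
[-0.053  0.102 -0.993] jawdir [0.1   0.99  0.096] [ 579.6 -188.1  411.2] grasp [ 576.8 -182.6  357.6] F [0.1 0.8 0.3] gap 0.702 34.175
```

Request:
send_rows(plan=[{"dp":[10,-38,8],"turn":0.5,"jaw":0.7},{"dp":[0,0,0],"turn":0,"jaw":0.7}])

```text
t: 34.42
tcp_pos: [590.7, -224.5, 416.3]
ee_rot: [-0.669, 0.052, -0.007, 0.741]
force: [0.3, 0.1, -1.3]
finger_gap: 0.699
```

```bash
python3 s.py;python3 - <<'E'
from dots import *
st=ctrl.read_state();np.save("w24.npy",st,allow_pickle=True)
im=eyes.get_image("wrist"); w=im[:,:,::-1]; cv2.imwrite("pics/w24.png",w)
E
```

```text
[-0.059  0.105 -0.993] jawdir [0.087 0.991 0.099] [ 590.7 -224.5  416.3] grasp [ 587.6 -218.9  362.7] F [ 0.3  0.1 -1.3] gap 0.699 34.425
```

View pics/w24.png

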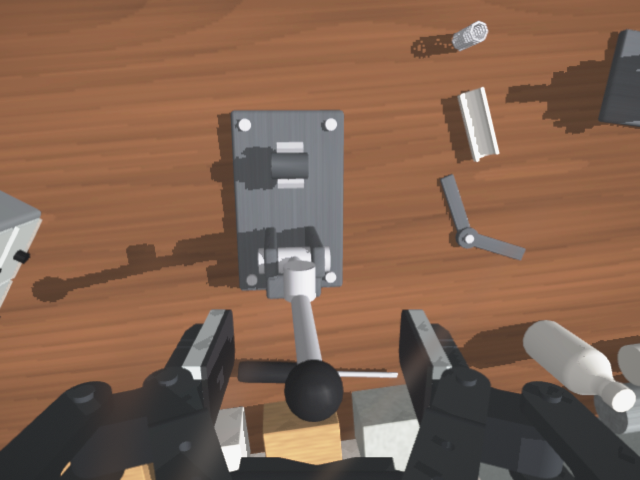

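Run:
```python
from dots import *
st=np.load("w24.npy",allow_pickle=True).item(); W=cam("wrist",st)
k=plane(W,(314,389),299);print("knob",k, tri((W,(314,389)),(cam("scene"),(168.5,162.3)),(cam("side"),(470.7,228.3))))
print("barrel",plane(W,(290,165.5),66))
a,b=plane(W,(262,259.5),100),plane(W,(325,259.5),100);print("hinge",a,b,(a+b)/2)
T=R.from_quat(st["ee_rot"]).as_matrix();print(T@[0,56,0])
```

```text
knob [ 642.44936008 -217.99193505  299.        ] (array([ 643.56532178, -220.20357182,  297.54200988]), [np.float64(2.2689211208905804), np.float64(0.969228694370238), np.float64(1.920047427981824)])
barrel [ 547.67164973 -211.16150565   66.        ]
hinge [ 629.38914704 -247.30894122  100.        ] [ 636.32897662 -188.10092001  100.        ] [ 632.85906183 -217.70493061  100.        ]
[ -3.27752959   5.86092794 -55.59592902]
```

Request:
send_rows(plan=[{"dp":[53,-1,0],"turn":0,"jaw":0.7},{"dp":[0,0,0],"turn":0,"jaw":0.7},{"dp":[0,0,-25],"turn":0,"jaw":0.7},{"dp":[0,0,0],"turn":0,"jaw":0.7}])

```text
t: 34.98
tcp_pos: [644.2, -215.6, 384.6]
ee_rot: [-0.666, 0.053, 0.0, 0.744]
force: [-0.8, -0.9, -0.7]
finger_gap: 0.7
```

```bash
python3 s.py;python3 - <<'E'
from dots import *
st=ctrl.read_state();W=cam("wrist",st);print(proj(W,[643,-219.3,298.5]))
im=eyes.get_image("wrist"); w=im[:,:,::-1]; cv2.imwrite("pics/w25.png",w)
E
```

```text
[-0.07   0.113 -0.991] jawdir [0.078 0.991 0.107] [ 644.2 -215.6  384.6] grasp [ 640.4 -209.5  331.1] F [-0.8 -0.9 -0.7] gap 0.7 34.975
[282.72499107 324.03450243]
```

View pics/w25.png

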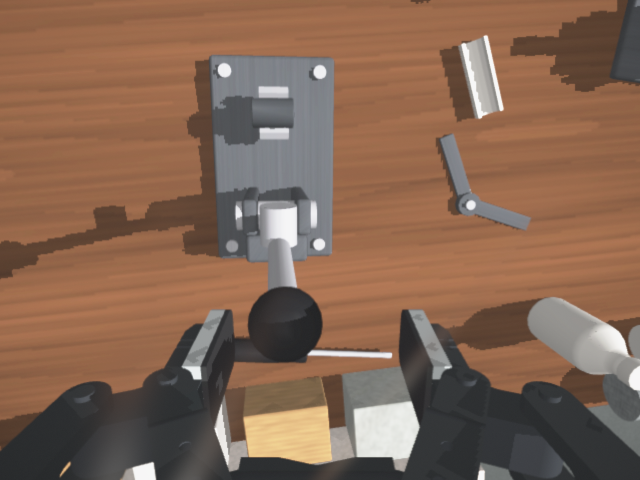

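Request:
send_rows(plan=[{"dp":[2,-9.5,-5],"turn":0,"jaw":0.7},{"dp":[0,0,0],"turn":0,"jaw":0.7},{"dp":[0,0,-22],"turn":0,"jaw":0.7},{"dp":[0,0,0],"turn":0,"jaw":0.7}])

```text
t: 35.52
tcp_pos: [647.0, -226.1, 365.2]
ee_rot: [-0.668, 0.049, -0.003, 0.743]
force: [-0.0, -0.1, -0.5]
finger_gap: 0.695
```

```bash
python3 s.py;python3 - <<'E'
from dots import *
st=ctrl.read_state();W=cam("wrist",st);print(proj(W,[643,-219.3,298.5]))
im=eyes.get_image("wrist"); w=im[:,:,::-1]; cv2.imwrite("pics/w26.png",w)
E
```

```text
[-0.061  0.107 -0.992] jawdir [0.077 0.992 0.103] [ 647.  -226.1  365.2] grasp [ 643.7 -220.3  311.6] F [-0.  -0.1 -0.5] gap 0.695 35.525
[313.84345051 334.05351552]
```

View pics/w26.png

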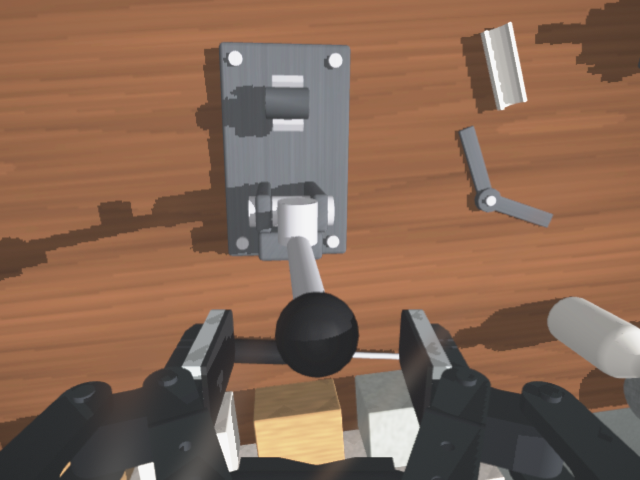

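Well aligned: knob at (317,333) and predicted (314,334). I'll lower 10 mm more and grip.

Request:
send_rows(newtons=40, plan=[{"dp":[-1,0,-11],"turn":0,"jaw":0.7},{"dp":[0,0,0],"turn":0,"jaw":0.1},{"dp":[0,0,0],"turn":0,"jaw":0.1},{"dp":[0,0,0],"turn":0,"jaw":0.1},{"dp":[0,0,0],"turn":0,"jaw":0.1}])

```text
t: 36.2
tcp_pos: [647.3, -225.4, 359.4]
ee_rot: [-0.668, 0.046, -0.005, 0.742]
force: [-0.2, 0.0, -0.2]
finger_gap: 0.32
```

```bash
python3 s.py
```

```text
[-0.054  0.106 -0.993] jawdir [0.075 0.992 0.102] [ 647.3 -225.4  359.4] grasp [ 644.4 -219.7  305.7] F [-0.2  0.  -0.2] gap 0.32 36.2
```

```bash
cat > l.py <<'E'
from h import *
import sys
st=ctrl.read_state();T=R.from_quat(st["ee_rot"]).as_matrix()
g=st["tcp_pos"]+T@[0,61,0]
H=np.array([632.9,-218.0,100]);xh=np.array([.996,-.087,0]);yh=np.array([.087,.996,0])
d=g-H; h=d@xh; th=np.arctan2(-h,d[2]); r=np.hypot(h,d[2])
print("g",g.round(1),"theta",th.round(3),"r",r.round(1),"lat",(d@yh).round(1),"F",st["force"].round(1),"gap",round(st["finger_gap"],3),"tilt",T[:2,1].round(3),st["t"])
step=float(sys.argv[1]) if len(sys.argv)>1 else .1
prev=g
for i in range(1,6):
    t=th+step*i; X=H-200*np.sin(t)*xh+np.array([0,0,200*np.cos(t)])-1.5*yh*0+yh*(d@yh)*.5; print((X-prev).round(1),end=" ");prev=X
print()
E
python3 l.py
```

```text
g [ 644.  -218.9  298.8] theta -0.056 r 199.1 lat 0.0 F [-0.2  0.  -0.2] gap 0.32 tilt [-0.054  0.106] 36.2
[-19.9   1.7   1. ] [-19.8   1.7  -1.9] [-19.5   1.7  -3.9] [-19.1   1.7  -5.8] [-18.4   1.6  -7.7]
```

Request:
send_rows(plan=[{"dp":[-20,1.7,0.5],"turn":0,"jaw":0.1},{"dp":[-20,1.7,-2],"turn":0,"jaw":0.1},{"dp":[-19.5,1.7,-4],"turn":0,"jaw":0.1},{"dp":[-19,1.7,-6],"turn":0,"jaw":0.1}])

```text
t: 36.7
tcp_pos: [571.2, -219.1, 350.1]
ee_rot: [-0.67, 0.041, -0.009, 0.741]
force: [4.4, 0.1, 0.8]
finger_gap: 0.324
```

```bash
python3 l.py
```

```text
g [ 568.7 -212.9  289.5] theta 0.327 r 200.1 lat -0.5 F [4.4 0.1 0.8] gap 0.324 tilt [-0.04   0.103] 36.7
[-18.4   1.8  -7.5] [-17.7   1.5  -9.2] [-16.7   1.5 -10.9] [-15.5   1.4 -12.5] [-14.2   1.2 -14. ]
```

Request:
send_rows(plan=[{"dp":[-18.4,1.7,-7.5],"turn":0,"jaw":0.1},{"dp":[-17.7,1.5,-9.2],"turn":0,"jaw":0.1},{"dp":[-16.7,1.5,-10.9],"turn":0,"jaw":0.1},{"dp":[-15.5,1.4,-12.5],"turn":0,"jaw":0.1}])

```text
t: 37.2
tcp_pos: [503.9, -213.2, 315.8]
ee_rot: [-0.671, 0.036, -0.015, 0.74]
force: [-1.4, 1.0, 6.9]
finger_gap: 0.318
```

```bash
python3 l.py
```

```text
g [ 502.3 -207.2  255.1] theta 0.701 r 203.0 lat -0.6 F [-1.4  1.   6.9] gap 0.318 tilt [-0.026  0.098] 37.2
[-12.5   1.4 -16. ] [-13.1   1.1 -15. ] [-11.6   1.  -16.3] [ -9.9   0.9 -17.4] [ -8.1   0.7 -18.3]
```

Request:
send_rows(plan=[{"dp":[-12.5,1.3,-16],"turn":0,"jaw":0.1},{"dp":[-13,1.1,-15],"turn":0,"jaw":0.1},{"dp":[-11.6,1,-16.3],"turn":0,"jaw":0.1},{"dp":[-9.9,0.9,-17.4],"turn":0,"jaw":0.1}])

```text
t: 37.7
tcp_pos: [451.9, -208.3, 257.9]
ee_rot: [-0.672, 0.037, -0.012, 0.74]
force: [-18.2, 3.4, 13.8]
finger_gap: 0.291
```

```bash
python3 l.py
```

```text
g [ 449.9 -202.4  197.2] theta 1.084 r 207.8 lat -0.4 F [-18.2   3.4  13.8] gap 0.291 tilt [-0.033  0.097] 37.7
[ -1.5   0.3 -21.7] [ -6.6   0.6 -18.9] [ -4.7   0.4 -19.4] [ -2.7   0.2 -19.8] [ -0.7   0.1 -20. ]
```

Request:
send_rows(plan=[{"dp":[5,-0.5,-8],"turn":0,"jaw":0.1},{"dp":[2,0,-8],"turn":0,"jaw":0.1}])

```text
t: 37.95
tcp_pos: [444.4, -207.5, 241.8]
ee_rot: [-0.67, 0.051, 0.003, 0.741]
force: [-22.4, 2.6, 14.5]
finger_gap: 0.267
```

```bash
python3 l.py; python3 look.py v1 130 150 150 150 360 200 150 150
```

```text
g [ 439.9 -201.2  181.3] theta 1.173 r 210.0 lat -0.0 F [-22.4   2.6  14.5] gap 0.267 tilt [-0.074  0.103] 37.95
[  2.5  -0.2 -22.7] [ -4.9   0.4 -19.4] [ -2.9   0.3 -19.8] [ -0.9   0.1 -20. ] [  1.   -0.1 -20. ]
```

View pics/v1.png

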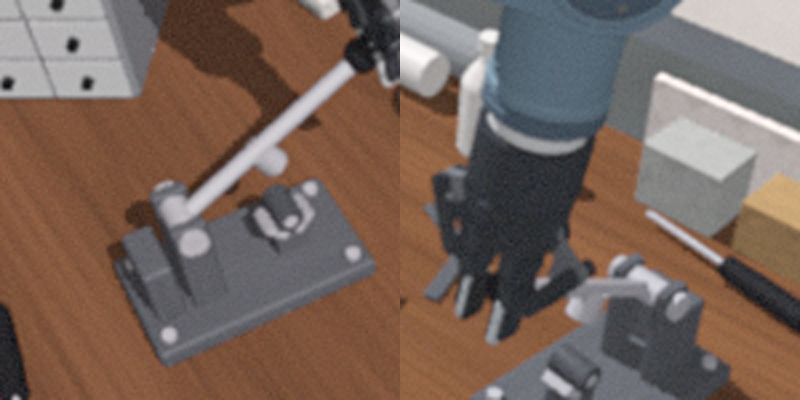

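Request:
send_rows(plan=[{"dp":[0,0,0],"turn":0,"jaw":0.6},{"dp":[0,0,0],"turn":0,"jaw":0.7},{"dp":[-3,0,30],"turn":0,"jaw":0.7},{"dp":[0,0,40],"turn":0,"jaw":0.7},{"dp":[0,0,0],"turn":0,"jaw":0.7}])

```text
t: 38.67
tcp_pos: [441.3, -208.3, 313.2]
ee_rot: [-0.67, 0.051, 0.003, 0.74]
force: [0.6, 0.1, -0.2]
finger_gap: 0.699
```

```bash
python3 s.py;python3 - <<'E'
from dots import *
st=ctrl.read_state();np.save("w27.npy",st,allow_pickle=True)
im=eyes.get_image("wrist"); w=im[:,:,::-1]; cv2.imwrite("pics/w27.png",w)
E
python3 look.py v2 130 150 150 150 360 200 150 150
```

```text
[-0.073  0.102 -0.992] jawdir [0.072 0.993 0.097] [ 441.3 -208.3  313.2] grasp [ 437.4 -202.8  259.7] F [ 0.6  0.1 -0.2] gap 0.699 38.675
```

View pics/w27.png

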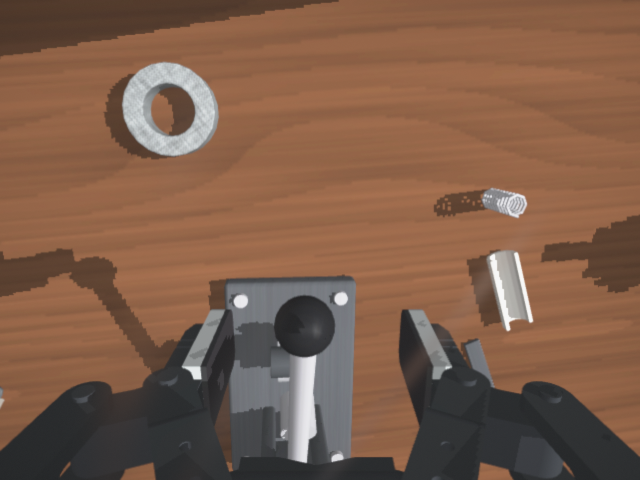

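View pics/v2.png

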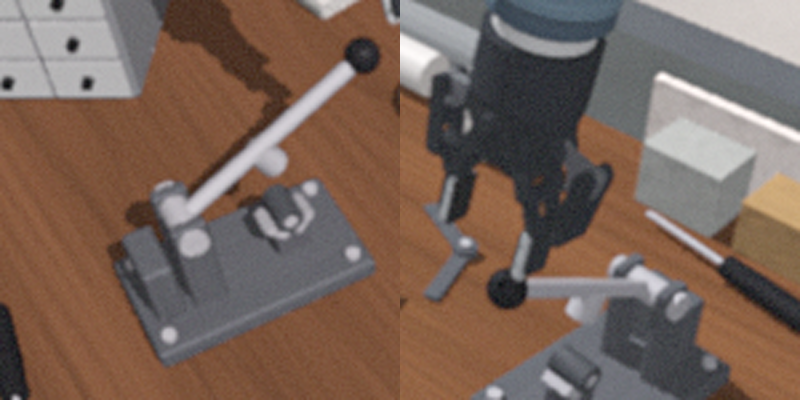

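Run:
```python
from dots import *
st=np.load("w27.npy",allow_pickle=True).item(); W=cam("wrist",st)
k,e=tri((W,(304.5,326)),(cam("scene"),(265.4,170.6)),(cam("side"),(399.75,308.4)));print(k,e)
H=np.array([632.9,-218.0,100]);xh=np.array([.996,-.087,0]);d=k-H;print(np.hypot(d@xh,d[2]),np.arctan2(-(d@xh),d[2]))
T=R.from_quat(st["ee_rot"]).as_matrix();print("tip",st["tcp_pos"]+T@[0,73,0])
```

```text
[ 458.09892776 -204.45959812  192.33618654] [np.float64(1.3620184107778652), np.float64(0.9784616678363313), np.float64(0.8396712786179127)]
198.1136257270046 1.0859449058021844
tip [ 435.965937   -200.84737206  240.82465576]
```

Request:
send_rows(plan=[{"dp":[20,-3.5,0],"turn":0,"jaw":0},{"dp":[0,0,0],"turn":0,"jaw":0},{"dp":[0,0,0],"turn":0,"jaw":0},{"dp":[0,0,-24],"turn":0,"jaw":0},{"dp":[0,0,0],"turn":0,"jaw":0}])

```text
t: 39.45
tcp_pos: [457.5, -209.0, 280.1]
ee_rot: [-0.666, 0.056, 0.008, 0.743]
force: [-1.3, 0.3, 0.2]
finger_gap: 0.005
```

```bash
python3 s.py;python3 - <<'E'
from dots import *
st=ctrl.read_state();T=R.from_quat(st["ee_rot"]).as_matrix();print("tip",st["tcp_pos"]+T@[0,73,0])
im=eyes.get_image("wrist"); w=im[:,:,::-1]; cv2.imwrite("pics/w28.png",w)
E
python3 look.py v3 130 150 150 150 360 200 150 150
```

```text
[-0.086  0.112 -0.99 ] jawdir [0.073 0.992 0.106] [ 457.5 -209.   280.1] grasp [ 452.8 -203.   226.6] F [-1.3  0.3  0.2] gap 0.005 39.45
tip [ 451.16280743 -200.88131405  207.82569718]
```

View pics/v3.png

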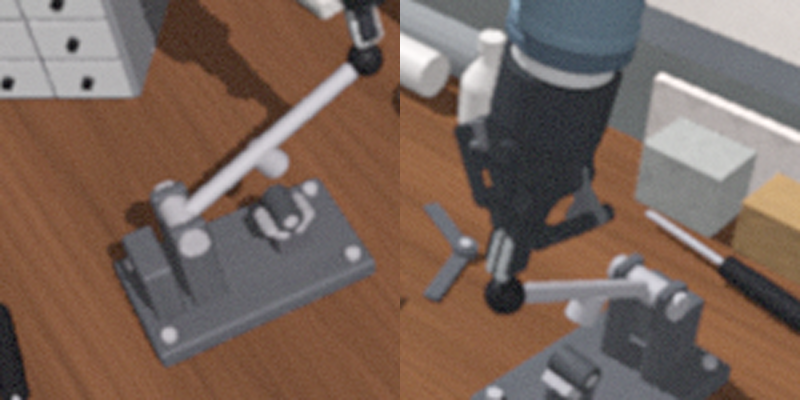

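View pics/w28.png

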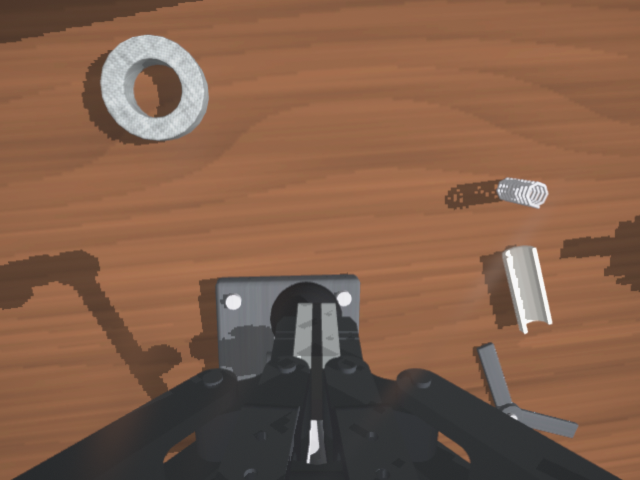

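Request:
send_rows(plan=[{"dp":[4,-3,8],"turn":0,"jaw":0},{"dp":[8,0,0],"turn":0,"jaw":0},{"dp":[0,0,0],"turn":0,"jaw":0},{"dp":[0,0,-10],"turn":0,"jaw":0},{"dp":[0,0,-10],"turn":0,"jaw":0}])

```text
t: 40.22
tcp_pos: [472.7, -213.9, 273.1]
ee_rot: [-0.669, 0.053, 0.005, 0.742]
force: [-1.0, 0.2, 1.6]
finger_gap: -0.002
```

```bash
cat > tip.py <<'E'
from h import *
st=ctrl.read_state();T=R.from_quat(st["ee_rot"]).as_matrix();print("tip",(st["tcp_pos"]+T@[0,73,0]).round(1),"F",st["force"].round(1),"tilt",T[:2,1].round(3),st["t"])
E
python3 tip.py;python3 look.py v4 130 150 150 150 360 200 150 150
```

```text
tip [ 467.  -206.2  200.7] F [-1.   0.2  1.6] tilt [-0.078  0.105] 40.225
```

View pics/v4.png

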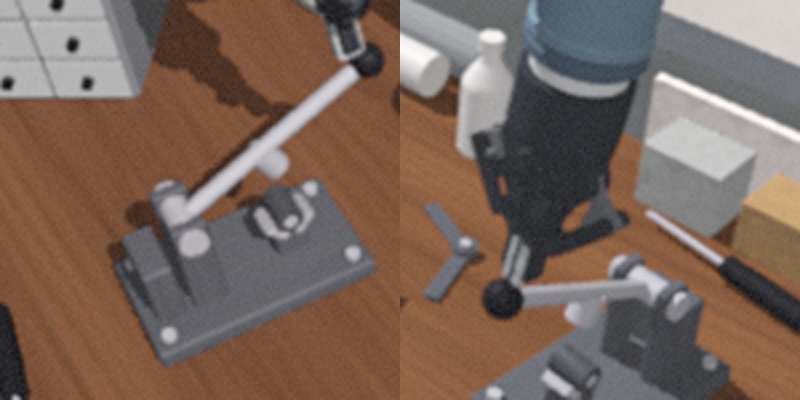

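Request:
send_rows(plan=[{"dp":[-3,0.3,-10],"turn":0,"jaw":0},{"dp":[-4,0.3,-10],"turn":0,"jaw":0},{"dp":[-4,0.3,-10],"turn":0,"jaw":0},{"dp":[-3,0.3,-10],"turn":0,"jaw":0}])

```text
t: 40.83
tcp_pos: [457.3, -212.6, 230.2]
ee_rot: [-0.669, 0.054, 0.005, 0.742]
force: [-0.2, -0.9, 2.1]
finger_gap: 0.0
```

```bash
python3 tip.py;python3 look.py v5 130 150 150 150 360 200 150 150
```

```text
tip [ 451.5 -204.9  157.9] F [-0.2 -0.9  2.1] tilt [-0.079  0.106] 40.825
```

View pics/v5.png

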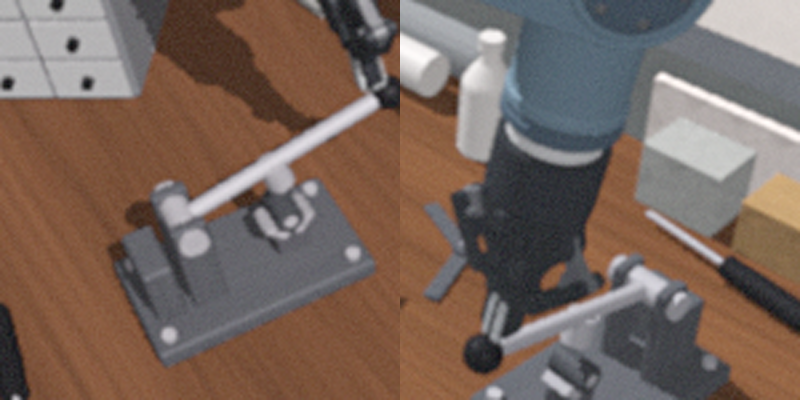

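Request:
send_rows(plan=[{"dp":[-2,0.2,-10],"turn":0,"jaw":0},{"dp":[-2,0.2,-10],"turn":0,"jaw":0},{"dp":[-1,0.2,-10],"turn":0,"jaw":0},{"dp":[0,0,0],"turn":0,"jaw":0}])

```text
t: 41.42
tcp_pos: [451.5, -211.6, 197.4]
ee_rot: [-0.668, 0.054, 0.006, 0.742]
force: [0.6, 0.0, 0.3]
finger_gap: 0.0
```

```bash
python3 tip.py;python3 look.py v6 160 180 150 150 360 220 150 150
```

```text
tip [ 445.7 -203.8  125.1] F [0.6 0.  0.3] tilt [-0.081  0.107] 41.425
```

View pics/v6.png

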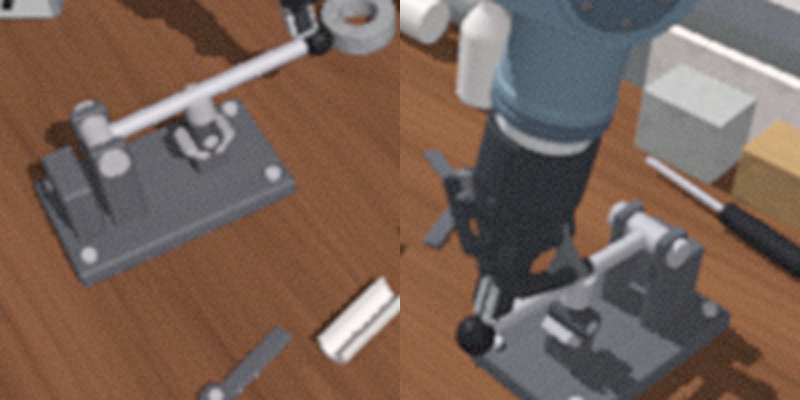

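Request:
send_rows(plan=[{"dp":[0,0,-5],"turn":0,"jaw":0},{"dp":[0,0,-5],"turn":0,"jaw":0}])

```text
t: 41.78
tcp_pos: [452.3, -212.1, 188.5]
ee_rot: [-0.669, 0.053, 0.005, 0.742]
force: [-1.3, 0.3, 2.5]
finger_gap: -0.003
```

```bash
python3 tip.py
```

```text
tip [ 446.6 -204.4  116.2] F [-1.3  0.3  2.5] tilt [-0.079  0.106] 41.775
```

Request:
send_rows(plan=[{"dp":[0,0,-4],"turn":0,"jaw":0}])

```text
t: 41.9
tcp_pos: [452.3, -212.1, 184.3]
ee_rot: [-0.669, 0.053, 0.005, 0.742]
force: [-1.6, 0.3, 6.8]
finger_gap: -0.0
```

```bash
python3 tip.py
```

```text
tip [ 446.6 -204.4  112. ] F [-1.6  0.3  6.8] tilt [-0.079  0.106] 41.9
```

Request:
send_rows(plan=[{"dp":[0,0,-2.5],"turn":0,"jaw":0}])

```text
t: 42.02
tcp_pos: [452.8, -212.4, 182.9]
ee_rot: [-0.669, 0.053, 0.005, 0.741]
force: [0.3, 0.6, 16.5]
finger_gap: -0.003
```

Request:
send_rows(plan=[{"dp":[0,0,-2],"turn":0,"jaw":0}])

```text
t: 42.15
tcp_pos: [453.8, -212.8, 182.4]
ee_rot: [-0.669, 0.052, 0.004, 0.741]
force: [0.2, 2.0, 11.4]
finger_gap: -0.003
```

```bash
python3 tip.py
```

```text
tip [ 448.3 -205.2  110. ] F [ 0.2  2.  11.4] tilt [-0.076  0.104] 42.15
```

Request:
send_rows(plan=[{"dp":[-0.5,0,-3.5],"turn":0,"jaw":0},{"dp":[-0.5,0,-3.5],"turn":0,"jaw":0},{"dp":[-0.5,0,-3.5],"turn":0,"jaw":0}])

```text
t: 42.52
tcp_pos: [458.0, -215.2, 178.5]
ee_rot: [-0.672, 0.047, -0.001, 0.739]
force: [1.9, 1.9, 9.1]
finger_gap: 0.001
```

```bash
python3 tip.py;python3 look.py v7 160 180 150 150 360 220 150 150
```

```text
tip [ 453.5 -208.1  106. ] F [1.9 1.9 9.1] tilt [-0.061  0.098] 42.525
```

View pics/v7.png

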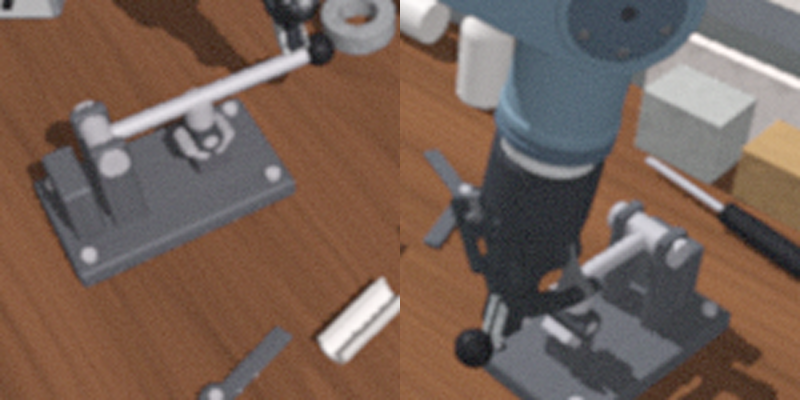

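Request:
send_rows(plan=[{"dp":[-3,1,-6],"turn":0,"jaw":0},{"dp":[-3,1,-7],"turn":0,"jaw":0}])

```text
t: 42.88
tcp_pos: [457.9, -215.5, 175.6]
ee_rot: [-0.673, 0.042, -0.006, 0.738]
force: [-11.1, 10.5, 59.2]
finger_gap: 0.001
```

```bash
python3 tip.py
```

```text
tip [ 454.3 -208.7  103. ] F [-11.1  10.5  59.2] tilt [-0.048  0.093] 42.875
```

Request:
send_rows(plan=[{"dp":[-3,1,-9],"turn":0,"jaw":0},{"dp":[-3,1,-9],"turn":0,"jaw":0}])

```text
t: 43.12
tcp_pos: [457.2, -215.3, 175.0]
ee_rot: [-0.675, 0.038, -0.009, 0.737]
force: [-17.5, 15.1, 75.3]
finger_gap: 0.002
```

```bash
python3 tip.py
```

```text
tip [ 454.4 -208.8  102.3] F [-17.5  15.1  75.3] tilt [-0.039  0.09 ] 43.125
```

Request:
send_rows(plan=[{"dp":[0,0,0],"turn":0,"jaw":0},{"dp":[0,0,0],"turn":0,"jaw":0}])

```text
t: 43.38
tcp_pos: [459.3, -216.3, 179.6]
ee_rot: [-0.676, 0.036, -0.011, 0.736]
force: [-0.7, 0.3, 0.1]
finger_gap: -0.001
```

Request:
send_rows(plan=[{"dp":[0,0,8],"turn":0,"jaw":0},{"dp":[0,0,25],"turn":0,"jaw":0},{"dp":[0,0,50],"turn":0,"jaw":0},{"dp":[-40,0,50],"turn":0,"jaw":0},{"dp":[0,0,0],"turn":0,"jaw":0}])

```text
t: 44.0
tcp_pos: [417.2, -215.1, 312.3]
ee_rot: [-0.674, 0.038, -0.008, 0.737]
force: [0.7, -0.2, -0.7]
finger_gap: -0.004
```

```bash
python3 s.py;python3 look.py v8 160 180 150 150 360 220 150 150;python3 - <<'E'
from h import *
im=eyes.get_image("wrist"); w=im[:,:,::-1]; cv2.imwrite("pics/w29.png",w)
a=cv2.imread("pics/v8s.png");b=cv2.imread("pics/v8d.png")
cv2.imwrite("pics/fin.png",np.hstack([cv2.resize(a,(400,300)),cv2.resize(b,(400,300))]))
E
```

```text
[-0.039  0.09  -0.995] jawdir [0.067 0.994 0.087] [ 417.2 -215.1  312.3] grasp [ 415.1 -210.2  258.6] F [ 0.7 -0.2 -0.7] gap -0.004 44.0
```

View pics/v8.png

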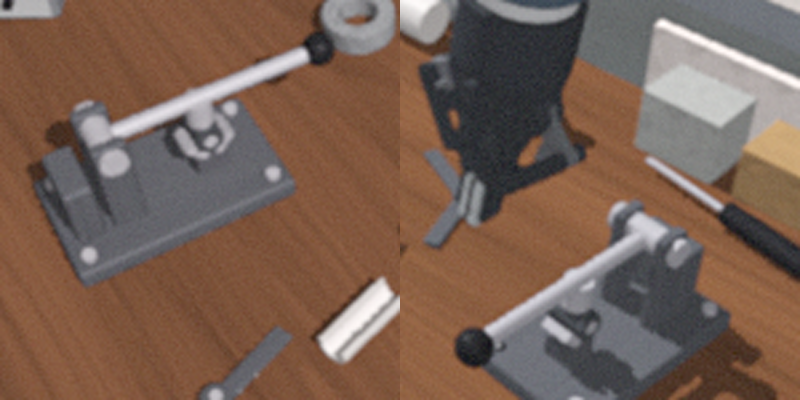

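View pics/v8s.png

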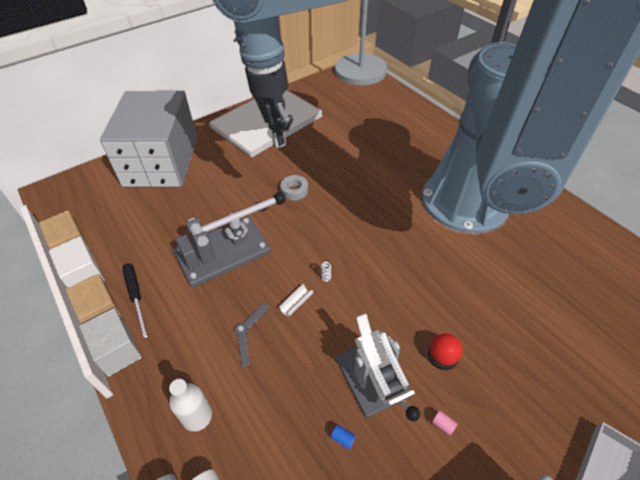

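View pics/w29.png

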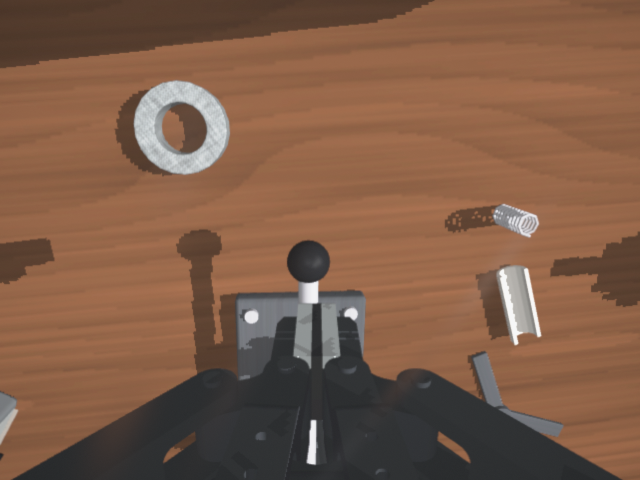

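Run:
```python
from dots import *
st=ctrl.read_state();W=cam("wrist",st)
k,e=tri((W,(308,262)),(cam("scene"),(279.6,197.6)),(cam("side"),(387.4,350.1)));print(k,e)
H=np.array([632.9,-218.0,100]);xh=np.array([.996,-.087,0]);d=k-H;print(np.arctan2(-(d@xh),d[2])+.09)
```

```text
[ 433.48484746 -202.40677711   98.72336154] [np.float64(1.4609519975977896), np.float64(0.5449028752316422), np.float64(1.4381267368162483)]
1.6671802590425973
```

The lever reads 1.667 rad, with the barrel seated and the tube at rest. I'm handing the job in.

```bash
python3 -c "
from bench import workorder
print(workorder.sign_off())"
```

```text
the job is handed in; nothing more can be done
None
```

The job is done and handed in at about t = 44 s. The sign-off gave no verdict.

**What I did:**
- **Tilt:** I tilted the tube by its knob to about 0.74 rad. The first stop, at about 0.69 rad, had left barrel_1 just short of wholly on the tongue, so I gripped the knob again and went further.
- **Nest:** I laid barrel_1 in the V nest.
- **Return:** I brought the tube back to its stop, pressing it there with about 25 N.
- **Lever:** I swung the lever down and pressed with up to 75 N near the knob, over 59 N for about 0.25 s.

**Last checks:**
- **Lever:** about 1.67 rad from the three-camera fix.
- **barrel_1:** seen seated and centred in the nest before the lever came down, and in the same place under the pad in the last pictures.
- **Tube:** about 0.03 rad from rest. The other two barrels looked the same at the closed end as in the starting pictures. I judged that by eye, because my rough projection of their places was about 10 pixels off.
- **Bystanders:** they looked unmoved by eye; I did not measure them.
- **Gripper:** clear of everything, with about zero force.

**What went wrong or disagreed:**
- **Barrel distance:** at the first stop the side camera put barrel_1 about 19 mm from the rim and the wrist camera about 27 mm. I trusted the wrist camera. At the final stop it read about 18 mm, against a limit of 24.5 mm.
- **Tool tilt:** the tool drifted up to about 0.13 rad off vertical over the run.
- **Lever knob:** it slipped out of the grip part-way, so I finished the push with closed fingers from above. They ended on the shaft just beside the knob.

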